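# Knock glass jewels out of their moulds and lock them in the jewel board

### The job

Turn the keeper ring of the jewel board fully open, knock each cast jewel up out of its mould by setting the mould down over the peg of the knock-out stand, and lay every jewel flat in a well of the board, one to a well. Then turn the ring fully round to its locked mark so that its tongues hold the jewels in, and see that all the moulds, empty, stand upright back on the kiln shelf. Leave the other things on the bench alone.

Things in the scene. Friction and masses are not known exactly. Their poses are not given: they have to be found in the camera images.
- kiln_shelf: Fixed flat tan ceramic slab, 240 (its x) x 320 (its y) x 8 mm high, on the bench; origin at the centre of its underside.
- mould0: Loose black graphite mould, 54 (its x) x 66 (its y) x 32 mm high, 0.26 kg, upright on the kiln shelf; origin at the centre of its underside, z up. In its top a round recess 35 mm across, 17 mm deep; through the 15 mm floor below it a central access hole 16 mm across. It holds a jewel or is empty. Grip it across its 54 mm.
- mould1: Loose black graphite mould, 54 (its x) x 66 (its y) x 32 mm high, 0.26 kg, upright on the kiln shelf; origin at the centre of its underside, z up. In its top a round recess 35 mm across, 17 mm deep; through the 15 mm floor below it a central access hole 16 mm across. It holds a jewel or is empty. Grip it across its 54 mm.
- mould2: Loose black graphite mould, 54 (its x) x 66 (its y) x 32 mm high, 0.26 kg, upright on the kiln shelf; origin at the centre of its underside, z up. In its top a round recess 35 mm across, 17 mm deep; through the 15 mm floor below it a central access hole 16 mm across. It holds a jewel or is empty. Grip it across its 54 mm.
- jewel0: Loose amber glass jewel: a disc 34 mm across and 16 mm thick, both faces alike with 2 mm bevelled rims, 36 g; origin at its centre, z along its axis. At the start it lies in the recess of one mould, its top 1 mm below the mould's top, too tight to be gripped. May be absent (None).
- jewel1: Loose amber glass jewel: a disc 34 mm across and 16 mm thick, both faces alike with 2 mm bevelled rims, 36 g; origin at its centre, z along its axis. At the start it lies in the recess of one mould, its top 1 mm below the mould's top, too tight to be gripped. May be absent (None).
- jewel2: Loose amber glass jewel: a disc 34 mm across and 16 mm thick, both faces alike with 2 mm bevelled rims, 36 g; origin at its centre, z along its axis. At the start it lies in the recess of one mould, its top 1 mm below the mould's top, too tight to be gripped. May be absent (None).
- stand: Fixed knock-out stand: steel seat plate 80 x 80 x 12 mm, in its middle an upright fixed blunt peg 10 mm across, rising 29 mm above the seat (41 mm above the bench). Origin at the centre of its underside. With a mould lowered over the peg onto the seat, the jewel stands 13 mm above the mould's top, its lowest 3 mm still in the recess; the mould can be let go there.
- board: Fixed wooden jewel board, 176 x 176 x 20 mm; origin at the centre of its underside, which is also on the axis of the keeper ring. In its top are three wells 38 mm across and 5 mm deep, centred 46 mm from the axis.
- well0 (a point): Centre of a jewel seated flat in the well that lies 0 degrees anticlockwise (from above) from the board's x axis; 23 mm above the bench. With the ring open, set a jewel down with the fingers closing at right angles to the line from the board's centre to the well: the ring leaves no room for a finger on the outer side.
- well1 (a point): Centre of a jewel seated flat in the well that lies 120 degrees anticlockwise (from above) from the board's x axis; 23 mm above the bench. With the ring open, set a jewel down with the fingers closing at right angles to the line from the board's centre to the well: the ring leaves no room for a finger on the outer side.
- well2 (a point): Centre of a jewel seated flat in the well that lies 240 degrees anticlockwise (from above) from the board's x axis; 23 mm above the bench. With the ring open, set a jewel down with the fingers closing at right angles to the line from the board's centre to the well: the ring leaves no room for a finger on the outer side.
- ring (a joint): Keeper ring on the board, turns about the board's vertical centre line: 168 mm outside, 148 inside, top 36.5 mm above the bench; three tongues 18 mm wide reach in to 46 mm from the axis. In rad, anticlockwise from above: 0 = fully open stop (tongues between wells, grip at thin mark), 1.047 = locked stop (tongue over each well, grip at wide mark). Stays put (0.12 N m). Starts partly or fully shut.
- ring_grip (a point): Centre of the ring's upright grip, a plate 10 mm thick (radially), 30 mm long (along the tangent), rising from 36 to 66 mm above the bench, 79 mm from the ring's axis; its direction from the axis is 150 degrees + ring angle from the board's x axis. This point is 51.5 mm above the bench.
- nail_tub: Bystander, loose: white plastic tub of nails, 88 mm across, 62 mm high. Not needed.
- mallet: Bystander, loose: hammer. Not needed.
- oil_jar: Bystander, loose: amber glass jar with a lid, 60 mm across, 85 mm high. Not needed.
Mind the look-alikes: they are no part of the job. Leave any red look-alike of the mould1 alone.

How it is judged:
By the outcome, as a careful person would: the job done as asked, in the order asked, and still so for the second after the job is handed in, with the robot touching nothing.
Of jewel0, jewel1, jewel2 only 2 to 3 are there at a start; the rules pass over those that are not, and their reading is None.
At some moment in a run one of mould0, mould1, mould2 may be knocked a few centimetres aside while the robot is not near it.
Once in a run the grip may slacken for a moment while it holds something.
It also fails if it takes over 210 s, if anything falls off the work surface, if the arm or the gripper's body presses on something with over 40 N, if the wrist force passes 120 N, or if a joint passes its speed limit or range.

### The arm

A 6-joint arm with a two-finger parallel gripper is mounted at the origin on the work surface. World frame = base frame: x ahead of the robot, y to its left, z up, the work surface at z = 0. Lengths are in m, angles in rad, forces in N, time in s.
With the tool pointing down it reaches from about 0.2 to 0.875 m from the base axis. Payload 3.4 kg.
Tool frame: the origin (TCP) lies at the very end of the fingers, on their centre line; the grasp point (between the pads) lies 19 mm behind it (ctrl.hold_point_z is the distance from the TCP to the grasp point, in m); z points along the fingers, y is the line along which they close (so a half turn about z gives the same grasp; the last joint's range is limited). The gripper opens to 94 mm and grips with 3 to 60 N. Pads are 16 mm wide; open, the fingers measure 119 mm over their backs; the gripper's body (75 mm by 177 mm) begins 78 mm behind the grasp point.
Start: joints at [-1.314, 0.276, 1.505, -0, 1.361, -0.121], TCP at [0.212, -0.534, 0.205] pointing down, gripper open.
Joint ranges: [-2.89, 2.89], [-0.75, 2.08], [0.22, 2.7], [-1.18, 4.32], [0.11, 2.71], [-2.7, 2.7]. Speed limits (rad/s): [2.57, 2.57, 3.14, 3.14, 3.14, 3.14].

### API

Orientations are given as a unit quaternion [w, x, y, z].
In Python, from bench import ctrl, camera gives the robot as it stands.
- The arm moves only by the shell command python3 -m inch 'ROWS' [OPENING]. ROWS is JSON, a list of rows, each an object of numbers: "dx", "dy", "dz": the shift along the tool's x, y, z in cm; "rx", "ry", "rz": the turn, a rotation vector about the tool's x, y, z in rad. A call has 1 to 20 rows; each row shifts and turns the commanded pose from where the row before left it, along the tool's axes as they then stand; what a row does not reach is not made up. A row lasts 1/12 s, in which the tool goes at most 41.7 mm and 7.16 degrees, less where a joint would pass 70% of its speed; a pose out of reach is approached as far as the arm can. A call is refused whole if a number of a shift passes 4.17 or a number of a turn 0.125, either way. A call with a gripper value outside its range is refused whole. OPENING is the opening, from -1 (shut) to 1 (fully open), set as the call begins (- or left out, the last holds). The fingers move at their own pace and stop on an object; the grip force is fixed at half the most. Time passes only in rows, so rows that do not move let the fingers close. It gives the time, the measured TCP pose, the force, the opening and the grip force at its end, in the units of the state.
- ctrl.read_state(): the state, without advancing time (a new reading comes with each control period).
- camera(name): name is "scene" or "top"; returns a dict with "frame" (480x640x3 uint8, red, green, blue), "fx", "fy", "cx", "cy" (pixels), "origin" and "attitude" of the camera in the world. Camera axes: x right, y down, z forward; pixel columns grow to the right and rows downward; lengths in m; the calibration is good to about 2 mm. A picture is of the moment at which its call begins. There is no depth.
- ctrl.hand_in(): hands the job in; it is judged then, once.
The state is a dict: "t": time; "qpos": joint angles; "dq": joint speeds; "joint_torque": joint torques, N m; "ee_pos": TCP position; "orientation": TCP orientation; "force": force on the tool from outside, world axes, zero at the start; "torque": the same for the moment, N m; "width": finger opening in m; "grasp_force": force on a finger pad.
Only numpy, scipy, OpenCV 4.12 (cv2) and the standard library are available. Lean on these libraries where they do the work, as an engineer would, in place of code of your own. Each camera call takes 0.05 s, during which the arm holds its last target. There are 200 camera calls.

## Working session

There is one attempt and no reset: what is moved stays moved. The work goes in short steps, Python scripts to look and compute and a shell command to move; the robot and the scene stay as the last step left them, time stands still between calls to the robot, and variables do not carry over. Pictures are saved under pics/ and viewed, at most 14 in all, crops included, and the job is handed in when it is done.

```bash
ls; mkdir -p pics
python3 - <<'E'
from bench import ctrl,camera
import cv2
for n in("scene","top"):
    c=camera(n); cv2.imwrite(f"pics/{n}0.png",c["frame"][:,:,::-1]); print(n,c["fx"],c["fy"],c["cx"],c["cy"],c["origin"],c["attitude"])
s=ctrl.read_state(); print(s, ctrl.hold_point_z)
E
```

```text
pics
scene 554.6776925327176 554.6776925327176 316.62128278469226 240.18653244756698 [ 1.30219821 -0.81784285  1.32151385] [-0.31528278  0.8673111   0.3601191  -0.1366838 ]
top 436.5887550991036 436.5887550991036 318.2089232762705 239.3908012914744 [ 0.36095453 -0.05709071  1.05569222] [ 0.06860202 -0.67545431  0.7301412  -0.07713019]
{'t': 0.1, 'qpos': array([-1.31396909e+00,  2.76535163e-01,  1.50597679e+00, -8.73966695e-06,
        1.36067735e+00, -1.21009568e-01]), 'dq': array([-0.00105025, -0.00185176, -0.00332073, -0.00107881,  0.00023923,
       -0.0009595 ]), 'joint_torque': array([ 2.80079592e-03, -4.05451941e+01, -2.37777275e+01,  7.03647989e-02,
        2.98350316e-02, -2.57701691e-05]), 'ee_pos': array([ 0.21198556, -0.53397211,  0.20470114]), 'orientation': array([-7.96190102e-04,  9.82207445e-01,  1.87797492e-01, -5.84344770e-05]), 'force': array([-0.22191174, -0.25374129, -0.53935204]), 'torque': array([ 0.03976638, -0.00532536,  0.0192096 ]), 'grasp_force': 0.0, 'width': 0.09401814761837833} 0.0188
```

View pics/top0.png

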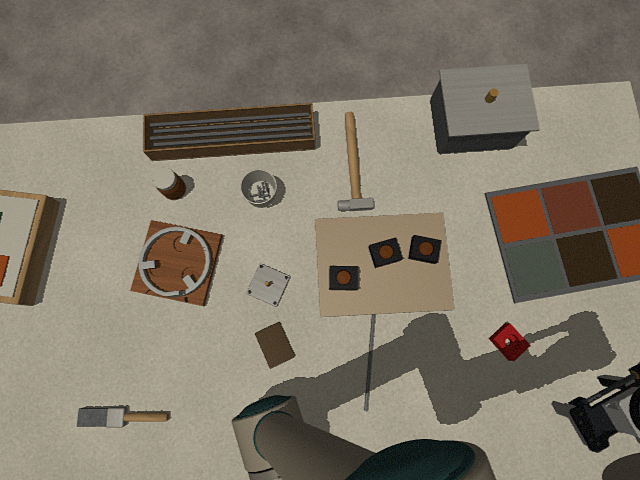

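View pics/scene0.png

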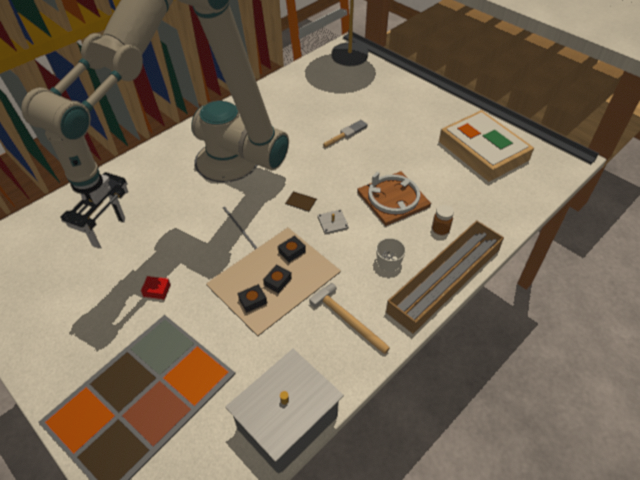

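The top view shows the board at about (178,262), the stand at (269,284) and the shelf at (384,264). The moulds are at (344,277), (385,252) and (425,249), and each holds a jewel. The red look-alike is at (510,342). The scene view agrees with this.

```bash
cat > h.py <<'E'
import numpy as np, cv2
from scipy.spatial.transform import Rotation as R
from bench import ctrl,camera
def rot(q): return R.from_quat([q[1],q[2],q[3],q[0]])
def ray(c,px,z):
    px=np.atleast_2d(px).astype(float)
    d=np.c_[(px[:,0]-c["cx"])/c["fx"],(px[:,1]-c["cy"])/c["fy"],np.ones(len(px))]
    d=rot(c["attitude"]).apply(d); o=np.array(c["origin"])
    return (o+d*((z-o[2])/d[:,2])[:,None])[:,:2]
def blobs(mask,amin,amax):
    cs,_=cv2.findContours(mask.astype(np.uint8),cv2.RETR_EXTERNAL,cv2.CHAIN_APPROX_NONE)
    return [k for k in cs if amin<cv2.contourArea(k)<amax]
def rect(c,k,z):
    w=ray(c,k[:,0,:],z)*1000
    (x,y),(a,b),th=cv2.minAreaRect(w.astype(np.float32))
    if a>b: th-=90   # direction of short side
    a,b=min(a,b),max(a,b)
    return np.round([x,y,a,b,(th+90)%180-90],1)
def moulds(c):
    f=c["frame"].astype(int); hsv=cv2.cvtColor(c["frame"],cv2.COLOR_RGB2HSV)
    dark=(f.max(2)<60); dark[:200]=0; dark[330:]=0; dark[:,:310]=0; dark[:,460:]=0
    out=[]
    for k in blobs(dark,300,3000): out.append(rect(c,k,.040))
    return out
def goto(x,y,z,yaw,tol=0):
    """tool-axis increments (cm, rad) from measured TCP to target mm; yaw=deg of tool y line"""
    s=ctrl.read_state(); r=rot(s["orientation"]); p=s["ee_pos"]*1000
    d=r.inv().apply(np.array([x,y,z])-p)/10
    ty=r.as_matrix()[:,1]; a=np.degrees(np.arctan2(ty[1],ty[0]))
    dy=(yaw-a+90)%180-90
    rv=r.as_rotvec()
    print("t",round(s["t"],1),"tcp",np.round(p,1),"tool-y",round(a,1),"tool z",np.round(r.as_matrix()[:,2],3),"| shift cm",np.round(d,2),"| rz (tool)",round(-np.radians(dy),3),"q6",round(s["qpos"][5],2))
E
python3 - <<'E'
from h import *
c=camera("top"); f=c["frame"].astype(int); hsv=cv2.cvtColor(c["frame"],cv2.COLOR_RGB2HSV)
print("moulds",moulds(c))
H,S,V=[hsv[:,:,i].astype(int) for i in range(3)]
for p in [(344,277),(160,230),(178,262),(150,265),(255,280),(330,230),(187,237),(195,284),(205,285)]: print(p,f[p[1],p[0]],hsv[p[1],p[0]])
amb=(H<16)&(S>150)&(V>80); amb[:220]=0;amb[300:]=0; amb[:,:320]=0; amb[:,450:]=0
for k in blobs(amb,50,800): print("jewel",rect(c,k,.039),cv2.contourArea(k))
for n in(0,):
    im=c["frame"][:,:,::-1]
    a=cv2.resize(im[212:312,120:300],None,fx=4.4,fy=4.4,interpolation=cv2.INTER_CUBIC); cv2.imwrite("pics/c1.png",a)
tan=(H>8)&(H<22)&(S>60)&(V>120); tan[:200]=0; tan[330:]=0; tan[:,:300]=0; tan[:,470:]=0
for k in blobs(tan,3000,30000): print("shelf",rect(c,k,.008))
E
```

```text
moulds [array([ 478. , -129.8,   53.9,   68.3,   -4.5]), array([ 530. , -233.9,   55.9,   71. ,   11.7]), array([ 530.2, -326.6,   59.6,   69. ,  -16.1])]
(344, 277) [99 59 29] [ 13 180  99]
(160, 230) [136 131 115] [ 23  39 136]
(178, 262) [116  72  43] [ 12 160 116]
(150, 265) [152 152 144] [ 30  13 152]
(255, 280) [148 144 134] [ 21  24 148]
(330, 230) [152 136 111] [ 18  69 152]
(187, 237) [152 152 144] [ 30  13 152]
(195, 284) [154 153 145] [ 27  15 154]
(205, 285) [117  76  44] [ 13 159 117]
jewel [ 479.3 -128.6   28.2   28.2   -4.5] 116.0
jewel [ 531.7 -235.5   26.5   28.6   -4.4] 107.0
jewel [ 532.4 -330.1   27.9   29.5   68.9] 108.0
shelf [ 509.3 -230.   239.5  318.8   -1.5]
```

View pics/c1.png

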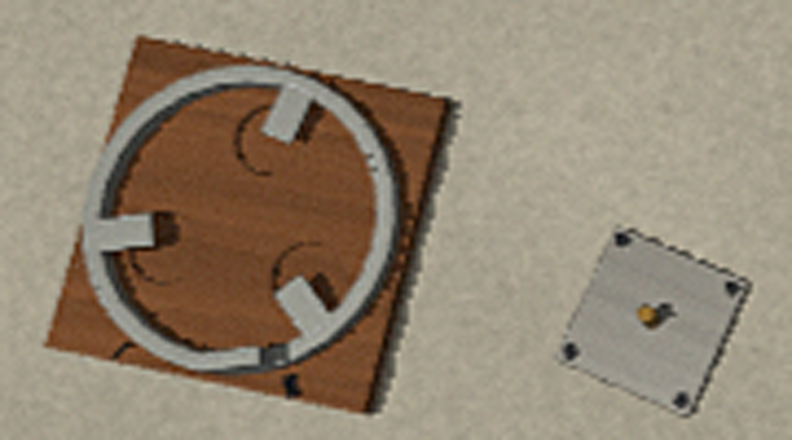

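The crop shows the board with the thin (open) mark at crop (122,350) and the wide (locked) mark at (291,385). The grip top is at about (228,358), so the ring is partly shut. The stand's plate corners are clear, with the peg at (648,314).

Run:
```python
from h import *
c=camera("top"); hsv=cv2.cvtColor(c["frame"],cv2.COLOR_RGB2HSV)
P=lambda l: np.array(l)/4.4+np.array([120,212])-0.4
bc=ray(c,P([(137,37),(455,98),(370,412),(45,347)]),.020)*1000
print("board corners",bc.round(1).tolist(),"c",bc.mean(0).round(1), "edges", np.round([np.degrees(np.arctan2(*(bc[(i+1)%4]-bc[i])[::-1])) for i in range(4)],1),[round(np.linalg.norm(bc[(i+1)%4]-bc[i]),1) for i in range(4)])
# ring outer ellipse
S=hsv[:,:,1].astype(int);V=hsv[:,:,2].astype(int)
m=(S<30)&(V>140); m[:215]=0;m[310:]=0;m[:,:128]=0;m[:,230:]=0
k=max(blobs(m,100,9000),key=len); w=ray(c,k[:,0,:],.0365)*1000
mm=np.zeros(m.shape,np.uint8)
ctr=bc.mean(0)
for _ in range(8):
    d=np.linalg.norm(w-ctr,axis=1); g=w[abs(d-84)<4]
    A=np.c_[2*g,np.ones(len(g))]; s=np.linalg.lstsq(A,(g**2).sum(1),rcond=None)[0]; ctr=s[:2]
print("ring centre",ctr.round(1),"R",np.sqrt(s[2]+ctr@ctr).round(1),len(g))
C=(bc.mean(0)+ctr)/2
ang=lambda p:np.degrees(np.arctan2(p[1]-C[1],p[0]-C[0])).round(1)
for n,p,z in[("thin",(122,350),.02),("wide",(291,385),.02),("gripL",(190,358),.066),("gripR",(258,358),.066)]:
    q=ray(c,P([p]),z)[0]*1000; print(n,q.round(1),ang(q),np.linalg.norm(q-C).round(1))
for p in[(288,113),(125,232),(304,308)]:
    q=ray(c,P([p]),.0365)[0]*1000; print("tongue",ang(q))
st=ray(c,P([(620,228),(750,286),(692,415),(560,358)]),.012)*1000
print("stand",st.mean(0).round(1), np.round([np.degrees(np.arctan2(*(st[(i+1)%4]-st[i])[::-1])) for i in range(4)],1),"peg",(ray(c,P([(648,314)]),.041)*1000).round(1))
s=camera("scene"); im=s["frame"][:,:,::-1]
cv2.imwrite("pics/c2.png",cv2.resize(im[165:255,310:440],None,fx=6,fy=6,interpolation=cv2.INTER_CUBIC))
```

```text
board corners [[657.1, 325.9], [608.7, 151.2], [440.6, 202.1], [488.7, 375.0]] c [548.8 263.5] edges [-105.5  163.2   74.4  -16.3] [np.float64(181.3), np.float64(175.7), np.float64(179.5), np.float64(175.3)]
ring centre [548.8 266.2] R 81.5 177
thin [483.9 333.9] 133.2 94.7
wide [458.2 243.8] -166.9 93.0
gripL [471.7 281.8] 167.6 79.0
gripR [468.9 247.1] -167.5 81.8
tongue -25.9
tongue 93.6
tongue -147.3
stand [478.   48.5] [-118.5  152.    62.5  -27.7] peg [[478.9  49.3]]
```

View pics/c2.png

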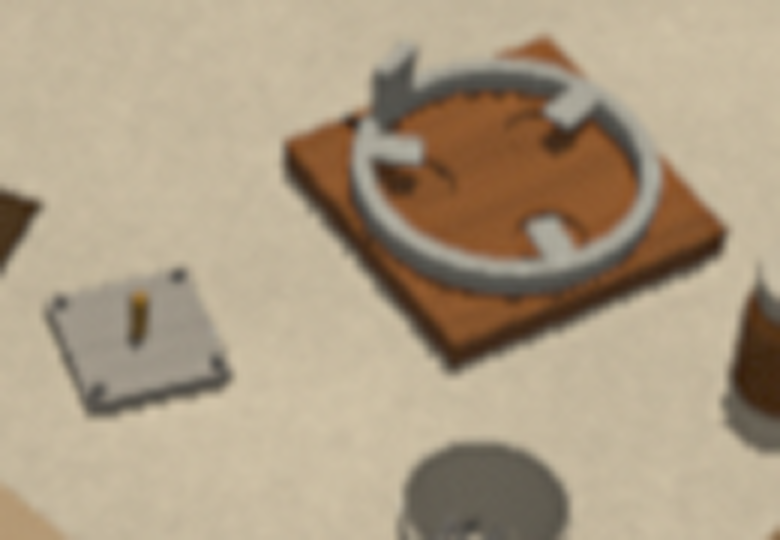

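The crop shows the stand and peg tip at (140,297) and the board corners, with the grip at (395,80). The board yaw is about -16°, its centre is about (549,264) mm, and the ring is at about 47°. I'll turn to travelling yaw (tool y along world x) and cross-check with the scene camera.

```bash
python3 -m inch '[{"rz":-0.121},{"rz":-0.121},{"rz":-0.121},{"rz":-0.121},{"rz":-0.121},{"rz":-0.121},{"rz":-0.121},{"rz":-0.121},{"rz":-0.121},{"rz":-0.121},{}]' -1
python3 - <<'E'
from h import *
s=camera("scene"); P=lambda l: np.array(l)/6+np.array([310,165])-0.4
b=ray(s,P([(545,38),(725,232),(452,348),(285,148)]),.02)*1000
st=ray(s,P([(48,303),(182,270),(230,373),(92,403)]),.012)*1000
print("board",b.mean(0).round(1),[round(np.linalg.norm(b[(i+1)%4]-b[i]),1) for i in range(4)],"stand",st.mean(0).round(1),"peg",(ray(s,P([(140,296)]),.041)*1000).round(1))
f=s["frame"]; hsv=cv2.cvtColor(f,cv2.COLOR_RGB2HSV); H,S,V=[hsv[:,:,i].astype(int) for i in range(3)]
m=(H<16)&(S>150)&(V>80); m[:225]=0;m[315:]=0;m[:,:235]=0;m[:,310:]=0
for k in blobs(m,30,400): print("jewel",rect(s,k,.039))
goto(470,236.5,120,1)
E
```

```text
board [554.4 257.6] [np.float64(175.0), np.float64(175.1), np.float64(170.2), np.float64(175.9)] stand [484.7  44. ] peg [[483.6  46.2]]
jewel [ 536.3 -334.4   27.    31.1  -45.1]
jewel [ 536.1 -239.3   30.1   30.3   23. ]
jewel [ 483.1 -133.7   27.3   30.3  -45.2]
t 0.3 tcp [ 212.1 -534.3  205.2] tool-y -68.4 tool z [-0.     0.001 -1.   ] | shift cm [ 52.41 -62.12   8.56] | rz (tool) -1.21 q6 -0.12schema error: expected keys dx, dy, dz, rx, ry, rz
```

```bash
python3 -m inch '[{"rz":-0.121},{"rz":-0.121},{"rz":-0.121},{"rz":-0.121},{"rz":-0.121},{"rz":-0.121},{"rz":-0.121},{"rz":-0.121},{"rz":-0.121},{"rz":-0.121},{"dx":0}]' -1; python3 -m inch '[{"dx":3.85,"dy":1.3},{"dx":3.85,"dy":1.3},{"dx":3.85,"dy":1.3},{"dx":3.85,"dy":1.3},{"dx":3.85,"dy":1.3},{"dx":3.85,"dy":1.3},{"dx":3.85,"dy":1.3},{"dx":3.85,"dy":1.3},{"dx":3.85,"dy":1.3},{"dx":3.85,"dy":1.3},{"dx":3.85,"dy":1.3},{"dx":3.85,"dy":1.3},{"dx":3.85,"dy":1.3},{"dx":3.85,"dy":1.3},{"dx":3.85,"dy":1.3},{"dx":3.85,"dy":1.3},{"dx":3.85,"dy":1.3},{"dx":3.85,"dy":1.3},{"dx":0},{"dx":0}]'
python3 - <<'E'
from h import *
goto(472,234,48,1)
E
```

```text
t 0.3 tcp [ 212.1 -534.3  205.2] tool-y -68.4 tool z [-0.     0.001 -1.   ] | shift cm [ 52.5  -61.81  15.76] | rz (tool) -1.21 q6 -0.12schema error: expected keys dx, dy, dz, rx, ry, rz
schema error: expected keys dx, dy, dz, rx, ry, rz
```

```bash
python3 -m inch '[{"dx":0,"dy":0,"dz":0,"rx":0,"ry":0,"rz":-0.121},{"dx":0,"dy":0,"dz":0,"rx":0,"ry":0,"rz":-0.121},{"dx":0,"dy":0,"dz":0,"rx":0,"ry":0,"rz":-0.121},{"dx":0,"dy":0,"dz":0,"rx":0,"ry":0,"rz":-0.121},{"dx":0,"dy":0,"dz":0,"rx":0,"ry":0,"rz":-0.121},{"dx":0,"dy":0,"dz":0,"rx":0,"ry":0,"rz":-0.121},{"dx":0,"dy":0,"dz":0,"rx":0,"ry":0,"rz":-0.121},{"dx":0,"dy":0,"dz":0,"rx":0,"ry":0,"rz":-0.121},{"dx":0,"dy":0,"dz":0,"rx":0,"ry":0,"rz":-0.121},{"dx":0,"dy":0,"dz":0,"rx":0,"ry":0,"rz":-0.121}]' -1
python3 -m inch '[{"dx":3.85,"dy":1.3,"dz":0,"rx":0,"ry":0,"rz":0},{"dx":3.85,"dy":1.3,"dz":0,"rx":0,"ry":0,"rz":0},{"dx":3.85,"dy":1.3,"dz":0,"rx":0,"ry":0,"rz":0},{"dx":3.85,"dy":1.3,"dz":0,"rx":0,"ry":0,"rz":0},{"dx":3.85,"dy":1.3,"dz":0,"rx":0,"ry":0,"rz":0},{"dx":3.85,"dy":1.3,"dz":0,"rx":0,"ry":0,"rz":0},{"dx":3.85,"dy":1.3,"dz":0,"rx":0,"ry":0,"rz":0},{"dx":3.85,"dy":1.3,"dz":0,"rx":0,"ry":0,"rz":0},{"dx":3.85,"dy":1.3,"dz":0,"rx":0,"ry":0,"rz":0},{"dx":3.85,"dy":1.3,"dz":0,"rx":0,"ry":0,"rz":0},{"dx":3.85,"dy":1.3,"dz":0,"rx":0,"ry":0,"rz":0},{"dx":3.85,"dy":1.3,"dz":0,"rx":0,"ry":0,"rz":0},{"dx":3.85,"dy":1.3,"dz":0,"rx":0,"ry":0,"rz":0},{"dx":3.85,"dy":1.3,"dz":0,"rx":0,"ry":0,"rz":0},{"dx":3.85,"dy":1.3,"dz":0,"rx":0,"ry":0,"rz":0},{"dx":3.85,"dy":1.3,"dz":0,"rx":0,"ry":0,"rz":0},{"dx":3.85,"dy":1.3,"dz":0,"rx":0,"ry":0,"rz":0},{"dx":3.85,"dy":1.3,"dz":0,"rx":0,"ry":0,"rz":0},{"dx":0,"dy":0,"dz":0,"rx":0,"ry":0,"rz":0}]'
python3 - <<'E'
from h import *
goto(472,234,48,1)
E
```

```text
t: 1.13
ee_pos: [0.2121, -0.5344, 0.2054]
orientation: [-0.0, 0.699, 0.715, 0.0]
force: [-0.3, -1.6, -0.5]
width: 0.0308
grasp_force: 0.0
t: 2.72
ee_pos: [0.4363, 0.1689, 0.2055]
orientation: [-0.001, 0.699, 0.715, 0.002]
force: [-0.6, 0.2, 0.7]
width: 0.0002
grasp_force: 0.0
t 2.7 tcp [436.3 168.9 205.5] tool-y 1.3 tool z [ 0.002  0.004 -1.   ] | shift cm [ 6.35  3.68 15.78] | rz (tool) 0.006 q6 0.19
```

```bash
python3 -m inch '[{"dx":2.95,"dy":1.8,"dz":2.0,"rx":0,"ry":0,"rz":0},{"dx":2.95,"dy":1.8,"dz":2.0,"rx":0,"ry":0,"rz":0},{"dx":0,"dy":0,"dz":3.0,"rx":0,"ry":0,"rz":0},{"dx":0,"dy":0,"dz":3.0,"rx":0,"ry":0,"rz":0},{"dx":0,"dy":0,"dz":3.0,"rx":0,"ry":0,"rz":0},{"dx":0,"dy":0,"dz":2.75,"rx":0,"ry":0,"rz":0},{"dx":0,"dy":0,"dz":0,"rx":0,"ry":0,"rz":0},{"dx":0,"dy":0,"dz":0,"rx":0,"ry":0,"rz":0}]'
python3 - <<'E'
from h import *
c=camera("top"); im=c["frame"][:,:,::-1]
s=camera("scene")["frame"][:,:,::-1]
a=cv2.resize(im[212:312,120:220],(500,500),interpolation=cv2.INTER_CUBIC); b=cv2.resize(s[130:230,350:410],(300,500),interpolation=cv2.INTER_CUBIC)
cv2.imwrite("pics/c3.png",np.hstack([a,b])); goto(472,230,48,1)
C=np.array([551,262.]);u=lambda a:np.array([np.cos(np.radians(a)),np.sin(np.radians(a))])
last=None
for g in np.arange(181,133,-5.9):
    q=C+79*u(g)+23*u(g+90); print(round(g,1),q.round(1))
E
```

```text
t: 3.38
ee_pos: [0.4683, 0.2213, 0.0471]
orientation: [-0.001, 0.701, 0.713, -0.002]
force: [-0.1, 0.2, 0.6]
width: 0.0005
grasp_force: 0.0
t 3.5 tcp [470.7 222.1  49.5] tool-y 1.0 tool z [ 0.003  0.001 -1.   ] | shift cm [0.78 0.14 0.15] | rz (tool) -0.001 q6 0.29
181.0 [472.4 237.6]
175.1 [470.3 245.8]
169.2 [469.1 254.2]
163.3 [468.7 262.7]
157.4 [469.2 271.1]
151.5 [470.6 279.5]
145.6 [472.8 287.7]
139.7 [475.9 295.6]
133.8 [479.7 303.1]
```

View pics/c3.png

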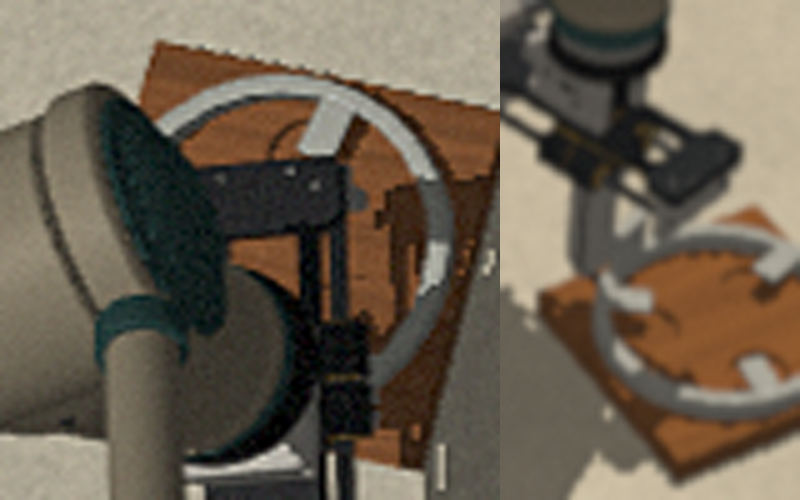

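The top crop shows the arm hiding most of the board. The scene crop shows the closed fingers just outside the ring beside the grip, so I'll push.

```bash
python3 -m inch '[{"dx":0.8,"dy":0.1,"dz":0,"rx":0,"ry":0,"rz":0},{"dx":0.75,"dy":0,"dz":0,"rx":0,"ry":0,"rz":0},{"dx":0.826,"dy":-0.195,"dz":0,"rx":0,"ry":0,"rz":0.103},{"dx":0.826,"dy":-0.195,"dz":0,"rx":0,"ry":0,"rz":0.103},{"dx":0.826,"dy":-0.195,"dz":0,"rx":0,"ry":0,"rz":0.103},{"dx":0.826,"dy":-0.195,"dz":0,"rx":0,"ry":0,"rz":0.103},{"dx":0.826,"dy":-0.195,"dz":0,"rx":0,"ry":0,"rz":0.103},{"dx":0.826,"dy":-0.195,"dz":0,"rx":0,"ry":0,"rz":0.103},{"dx":0.826,"dy":-0.195,"dz":0,"rx":0,"ry":0,"rz":0.103},{"dx":0,"dy":0,"dz":0,"rx":0,"ry":0,"rz":0},{"dx":0,"dy":0,"dz":0,"rx":0,"ry":0,"rz":0}]'
python3 - <<'E'
from h import *
s=ctrl.read_state();print(s["force"])
goto(479.7,303.1,48,133.8)
E
```

```text
t: 4.4
ee_pos: [0.4741, 0.2966, 0.0488]
orientation: [-0.0, 0.907, 0.422, 0.001]
force: [-0.8, -0.9, 0.5]
width: 0.0008
grasp_force: 0.0
[-0.84192971 -0.91912224  0.51857091]
t 4.4 tcp [474.1 296.6  48.8] tool-y -40.1 tool z [ 0.002  0.001 -1.   ] | shift cm [0.86 0.01 0.09] | rz (tool) 0.106 q6 1.13
```

Continue in small steps until the stop resists.

```bash
python3 -m inch '[{"dx":0.6,"dy":-0.1,"dz":0,"rx":0,"ry":0,"rz":0.08},{"dx":0.3,"dy":-0.05,"dz":0,"rx":0,"ry":0,"rz":0.03},{"dx":0,"dy":0,"dz":0,"rx":0,"ry":0,"rz":0},{"dx":0,"dy":0,"dz":0,"rx":0,"ry":0,"rz":0}]'
python3 -m inch '[{"dx":0.2,"dy":0,"dz":0,"rx":0,"ry":0,"rz":0},{"dx":0,"dy":0,"dz":0,"rx":0,"ry":0,"rz":0},{"dx":0,"dy":0,"dz":0,"rx":0,"ry":0,"rz":0}]'
python3 -m inch '[{"dx":0.2,"dy":0,"dz":0,"rx":0,"ry":0,"rz":0},{"dx":0,"dy":0,"dz":0,"rx":0,"ry":0,"rz":0},{"dx":0,"dy":0,"dz":0,"rx":0,"ry":0,"rz":0}]'
python3 - <<'E'
from h import *
goto(479.7,303.1,48,133.8)
E
```

```text
t: 4.73
ee_pos: [0.4784, 0.3032, 0.0482]
orientation: [0.0, 0.929, 0.371, 0.0]
force: [-0.6, -0.3, 0.4]
width: 0.0004
grasp_force: 0.2
t: 4.98
ee_pos: [0.4785, 0.3034, 0.048]
orientation: [0.001, 0.929, 0.37, -0.002]
force: [-3.8, -2.5, 4.8]
width: 0.0004
grasp_force: 2.7
t: 5.23
ee_pos: [0.4785, 0.3034, 0.048]
orientation: [0.001, 0.929, 0.37, -0.003]
force: [-5.9, -6.1, 7.6]
width: 0.0005
grasp_force: 4.4
t 5.2 tcp [478.5 303.4  48. ] tool-y -46.6 tool z [-0.005 -0.005 -1.   ] | shift cm [ 0.07  0.11 -0.01] | rz (tool) -0.006 q6 1.26
```

```bash
python3 -m inch '[{"dx":-0.7,"dy":0,"dz":0,"rx":0,"ry":0,"rz":0},{"dx":-1.5,"dy":0,"dz":0,"rx":0,"ry":0,"rz":0},{"dx":0,"dy":0,"dz":-3,"rx":0,"ry":0,"rz":0},{"dx":0,"dy":0,"dz":-3,"rx":0,"ry":0,"rz":0},{"dx":0,"dy":0,"dz":-3,"rx":0,"ry":0,"rz":-0.123},{"dx":0,"dy":0,"dz":-2,"rx":0,"ry":0,"rz":-0.123},{"dx":0,"dy":0,"dz":0,"rx":0,"ry":0,"rz":-0.123},{"dx":0,"dy":0,"dz":0,"rx":0,"ry":0,"rz":-0.123},{"dx":0,"dy":0,"dz":0,"rx":0,"ry":0,"rz":-0.123},{"dx":0,"dy":0,"dz":0,"rx":0,"ry":0,"rz":-0.123},{"dx":-4.0,"dy":0,"dz":0,"rx":0,"ry":0,"rz":0},{"dx":-4.0,"dy":0,"dz":0,"rx":0,"ry":0,"rz":0},{"dx":-4.0,"dy":0,"dz":0,"rx":0,"ry":0,"rz":0},{"dx":-4.0,"dy":0,"dz":0,"rx":0,"ry":0,"rz":0},{"dx":-4.0,"dy":0,"dz":0,"rx":0,"ry":0,"rz":0},{"dx":-4.0,"dy":0,"dz":0,"rx":0,"ry":0,"rz":0},{"dx":-4.0,"dy":0,"dz":0,"rx":0,"ry":0,"rz":0},{"dx":0,"dy":0,"dz":0,"rx":0,"ry":0,"rz":0}]'
python3 - <<'E'
from h import *
c=camera("top"); print("moulds",moulds(c))
goto(481.2,-131.2,100,-4.5)
E
```

```text
t: 6.73
ee_pos: [0.4448, 0.0052, 0.1583]
orientation: [0.003, 0.736, 0.677, -0.0]
force: [0.3, 0.2, -0.2]
width: 0.0003
grasp_force: 0.0
moulds [array([ 478.1, -128.6,   53.9,   66. ,   -4.5]), array([ 529.8, -232.9,   55.8,   71.5,   11.7]), array([ 530.2, -326.6,   59.7,   69. ,  -16.1])]
t 6.8 tcp [445.    8.4 158.3] tool-y -4.7 tool z [ 0.003 -0.001 -1.   ] | shift cm [-13.61   4.74   5.85] | rz (tool) -0.004 q6 -0.05
```

```bash
python3 -m inch '[{"dx":-3.4,"dy":1.2,"dz":0,"rx":0,"ry":0,"rz":0},{"dx":-3.4,"dy":1.2,"dz":0,"rx":0,"ry":0,"rz":0},{"dx":-3.4,"dy":1.2,"dz":0,"rx":0,"ry":0,"rz":0},{"dx":-3.4,"dy":1.15,"dz":2.0,"rx":0,"ry":0,"rz":0},{"dx":0,"dy":0,"dz":2.0,"rx":0,"ry":0,"rz":0},{"dx":0,"dy":0,"dz":2.0,"rx":0,"ry":0,"rz":0},{"dx":0,"dy":0,"dz":0,"rx":0,"ry":0,"rz":0},{"dx":0,"dy":0,"dz":0,"rx":0,"ry":0,"rz":0},{"dx":0,"dy":0,"dz":0,"rx":0,"ry":0,"rz":0},{"dx":0,"dy":0,"dz":0,"rx":0,"ry":0,"rz":0}]' 1
python3 - <<'E'
from h import *
goto(481.2,-131.2,16,-4.5)
E
```

```text
t: 7.62
ee_pos: [0.4825, -0.1271, 0.0994]
orientation: [0.001, 0.733, 0.68, 0.001]
force: [0.1, 0.7, 0.1]
width: 0.0638
grasp_force: 0.0
t 7.6 tcp [ 482.5 -127.1   99.4] tool-y -4.3 tool z [ 0.003 -0.001 -1.   ] | shift cm [-0.42 -0.12  8.34] | rz (tool) 0.004 q6 -0.32
```

```bash
python3 -m inch '[{"dx":-0.4,"dy":-0.1,"dz":0,"rx":0,"ry":0,"rz":0},{"dx":0,"dy":0,"dz":0,"rx":0,"ry":0,"rz":0},{"dx":0,"dy":0,"dz":0,"rx":0,"ry":0,"rz":0},{"dx":0,"dy":0,"dz":0,"rx":0,"ry":0,"rz":0},{"dx":0,"dy":0,"dz":2,"rx":0,"ry":0,"rz":0},{"dx":0,"dy":0,"dz":2,"rx":0,"ry":0,"rz":0},{"dx":0,"dy":0,"dz":2,"rx":0,"ry":0,"rz":0},{"dx":0,"dy":0,"dz":1.3,"rx":0,"ry":0,"rz":0},{"dx":0,"dy":0,"dz":1,"rx":0,"ry":0,"rz":0},{"dx":0,"dy":0,"dz":0,"rx":0,"ry":0,"rz":0}]'
python3 -m inch '[{"dx":0,"dy":0,"dz":0,"rx":0,"ry":0,"rz":0},{"dx":0,"dy":0,"dz":0,"rx":0,"ry":0,"rz":0},{"dx":0,"dy":0,"dz":0,"rx":0,"ry":0,"rz":0},{"dx":0,"dy":0,"dz":0,"rx":0,"ry":0,"rz":0},{"dx":0,"dy":0,"dz":0,"rx":0,"ry":0,"rz":0},{"dx":0,"dy":0,"dz":0,"rx":0,"ry":0,"rz":0},{"dx":0,"dy":0,"dz":0,"rx":0,"ry":0,"rz":0},{"dx":0,"dy":0,"dz":0,"rx":0,"ry":0,"rz":0}]' -1
python3 - <<'E'
from h import *
goto(481.2,-131.2,90,-4.5)
E
```

```text
t: 8.45
ee_pos: [0.4782, -0.1308, 0.0132]
orientation: [-0.002, 0.734, 0.68, -0.001]
force: [-0.8, 0.5, 0.9]
width: 0.0944
grasp_force: 0.0
t: 9.12
ee_pos: [0.48, -0.1315, 0.0153]
orientation: [0.0, 0.733, 0.68, 0.0]
force: [-0.9, 1.0, 2.7]
width: 0.0539
grasp_force: 29.9
t 9.1 tcp [ 480.  -131.5   15.3] tool-y -4.3 tool z [ 0.001 -0.    -1.   ] | shift cm [ 0.04  0.12 -7.47] | rz (tool) 0.003 q6 -0.33
```

```bash
python3 -m inch '[{"dx":0,"dy":0,"dz":-1,"rx":0,"ry":0,"rz":0},{"dx":0,"dy":0,"dz":-2,"rx":0,"ry":0,"rz":0},{"dx":0,"dy":0,"dz":-3,"rx":0,"ry":0,"rz":0},{"dx":0,"dy":0,"dz":-3,"rx":0,"ry":0,"rz":0},{"dx":2.0,"dy":0,"dz":0,"rx":0,"ry":0,"rz":0},{"dx":3.0,"dy":0,"dz":0,"rx":0,"ry":0,"rz":0},{"dx":3.0,"dy":0,"dz":0,"rx":0,"ry":0,"rz":0},{"dx":3.0,"dy":0,"dz":0,"rx":0,"ry":0,"rz":0},{"dx":3.0,"dy":0,"dz":0,"rx":0,"ry":0,"rz":0},{"dx":2.0,"dy":0,"dz":0,"rx":0,"ry":0,"rz":0},{"dx":1.8,"dy":0,"dz":0,"rx":0,"ry":0,"rz":0},{"dx":0,"dy":0,"dz":0,"rx":0,"ry":0,"rz":0},{"dx":0,"dy":0,"dz":0,"rx":0,"ry":0,"rz":0}]'
python3 - <<'E'
from h import *
goto(481.2,47,21,-4.5)
a=camera("top"); b=camera("scene")
A=cv2.resize(a["frame"][230:320,225:315],(400,400),interpolation=cv2.INTER_CUBIC);B=cv2.resize(b["frame"][160:250,290:380],(400,400),interpolation=cv2.INTER_CUBIC)
cv2.imwrite("pics/c4.png",np.hstack([A,B])[:,:,::-1])
E
```

```text
t: 10.2
ee_pos: [0.4925, 0.0466, 0.1042]
orientation: [-0.0, 0.733, 0.681, -0.001]
force: [-0.1, -0.4, -2.9]
width: 0.0535
grasp_force: 29.9
t 10.2 tcp [492.5  46.6 104.2] tool-y -4.2 tool z [-0.002 -0.001 -1.   ] | shift cm [-0.04 -1.11  8.33] | rz (tool) 0.005 q6 0.03
```

View pics/c4.png

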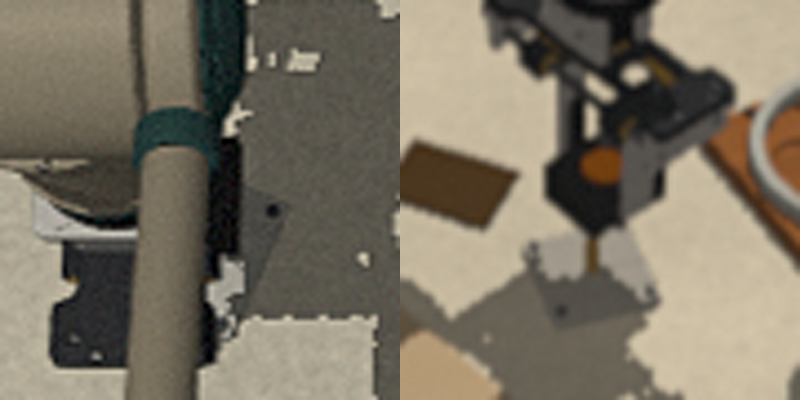

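The top view is blocked by the arm. The scene crop shows the mould held level with its jewel at crop (602,167), and the peg directly below.

```bash
python3 -m inch '[{"dx":0,"dy":-0.6,"dz":0,"rx":0,"ry":0,"rz":0},{"dx":0,"dy":-0.5,"dz":1,"rx":0,"ry":0,"rz":0},{"dx":0,"dy":0,"dz":2,"rx":0,"ry":0,"rz":0},{"dx":0,"dy":0,"dz":0,"rx":0,"ry":0,"rz":0},{"dx":0,"dy":0,"dz":0,"rx":0,"ry":0,"rz":0}]'
python3 - <<'E'
from h import *
goto(481.2,47,21,-4.5)
s=camera("scene");st=ctrl.read_state()
hsv=cv2.cvtColor(s["frame"],cv2.COLOR_RGB2HSV); H,S,V=[hsv[:,:,i].astype(int) for i in range(3)]
m=(H<16)&(S>150)&(V>80); m[:180]=0;m[235:]=0;m[:,:315]=0;m[:,:]&=True;m[:,355:]=0
zj=st["ee_pos"][2]+.0237
for k in blobs(m,20,400): print("jewel",rect(s,k,zj),k[:,0].min(0),k[:,0].max(0))
E
```

```text
t: 10.72
ee_pos: [0.481, 0.0462, 0.0744]
orientation: [-0.001, 0.734, 0.679, -0.001]
force: [-0.1, 0.4, -3.8]
width: 0.0538
grasp_force: 29.9
t 10.7 tcp [481.   46.2  74.4] tool-y -4.4 tool z [-0.003 -0.    -1.   ] | shift cm [0.09 0.03 5.34] | rz (tool) 0.001 q6 0.03
jewel [482.2  42.5  24.6  29.9  44.5] [328 198] [336 205]
```

```bash
python3 -m inch '[{"dx":0.15,"dy":0,"dz":1,"rx":0,"ry":0,"rz":0},{"dx":0,"dy":0,"dz":1,"rx":0,"ry":0,"rz":0},{"dx":0,"dy":0,"dz":0.5,"rx":0,"ry":0,"rz":0},{"dx":0,"dy":0,"dz":0.5,"rx":0,"ry":0,"rz":0},{"dx":0,"dy":0,"dz":0,"rx":0,"ry":0,"rz":0}]'
python3 -m inch '[{"dx":0,"dy":0,"dz":0.5,"rx":0,"ry":0,"rz":0},{"dx":0,"dy":0,"dz":0.5,"rx":0,"ry":0,"rz":0},{"dx":0,"dy":0,"dz":0.5,"rx":0,"ry":0,"rz":0},{"dx":0,"dy":0,"dz":0.4,"rx":0,"ry":0,"rz":0},{"dx":0,"dy":0,"dz":0.3,"rx":0,"ry":0,"rz":0},{"dx":0,"dy":0,"dz":0.2,"rx":0,"ry":0,"rz":0},{"dx":0,"dy":0,"dz":0,"rx":0,"ry":0,"rz":0},{"dx":0,"dy":0,"dz":0,"rx":0,"ry":0,"rz":0}]'
python3 - <<'E'
from h import *
goto(481.2,48,19.3,-4.5)
E
```

```text
t: 11.18
ee_pos: [0.4823, 0.0482, 0.0447]
orientation: [-0.0, 0.734, 0.68, -0.0]
force: [0.6, 0.3, -3.7]
width: 0.054
grasp_force: 29.9
t: 11.85
ee_pos: [0.4825, 0.0484, 0.0209]
orientation: [0.0, 0.733, 0.68, -0.0]
force: [-0.2, -0.1, -2.8]
width: 0.0541
grasp_force: 29.9
t 11.8 tcp [482.5  48.4  20.9] tool-y -4.4 tool z [-0. -0. -1.] | shift cm [-0.05 -0.13  0.16] | rz (tool) 0.003 q6 0.03
```

```bash
python3 -m inch '[{"dx":0,"dy":0,"dz":0.17,"rx":0,"ry":0,"rz":0},{"dx":0,"dy":0,"dz":0,"rx":0,"ry":0,"rz":0},{"dx":0,"dy":0,"dz":0,"rx":0,"ry":0,"rz":0}]'
python3 -m inch '[{"dx":0,"dy":0,"dz":0,"rx":0,"ry":0,"rz":0},{"dx":0,"dy":0,"dz":0,"rx":0,"ry":0,"rz":0},{"dx":0,"dy":0,"dz":0,"rx":0,"ry":0,"rz":0},{"dx":0,"dy":0,"dz":0,"rx":0,"ry":0,"rz":0},{"dx":0,"dy":0,"dz":0,"rx":0,"ry":0,"rz":0},{"dx":0,"dy":0,"dz":0,"rx":0,"ry":0,"rz":0},{"dx":0,"dy":0,"dz":-2,"rx":0,"ry":0,"rz":0},{"dx":0,"dy":0,"dz":-2,"rx":0,"ry":0,"rz":0},{"dx":0,"dy":0,"dz":-2,"rx":0,"ry":0,"rz":0},{"dx":0,"dy":0,"dz":0,"rx":0,"ry":0,"rz":-0.106},{"dx":0,"dy":0,"dz":0,"rx":0,"ry":0,"rz":-0.106},{"dx":0,"dy":0,"dz":0,"rx":0,"ry":0,"rz":-0.106},{"dx":0,"dy":0,"dz":0,"rx":0,"ry":0,"rz":0}]' 1
python3 - <<'E'
from h import *
a=camera("top"); b=camera("scene")
A=cv2.resize(a["frame"][230:320,225:315],(400,400),interpolation=cv2.INTER_CUBIC);B=cv2.resize(b["frame"][160:250,290:380],(400,400),interpolation=cv2.INTER_CUBIC)
cv2.imwrite("pics/c5.png",np.hstack([A,B])[:,:,::-1])
goto(482.5,48.4,47.5,13.9)
s=b;hsv=cv2.cvtColor(s["frame"],cv2.COLOR_RGB2HSV); H,S,V=[hsv[:,:,i].astype(int) for i in range(3)]
m=(H<18)&(S>140)&(V>70); m[:180]=0;m[235:]=0;m[:,:315]=0;m[:,355:]=0
for k in blobs(m,20,600): print("jewel top?",rect(s,k,.057),k[:,0].min(0),k[:,0].max(0))
E
```

```text
t: 12.1
ee_pos: [0.4826, 0.0484, 0.0194]
orientation: [0.0, 0.733, 0.68, 0.0]
force: [0.2, -0.2, -3.0]
width: 0.0541
grasp_force: 29.9
t: 13.18
ee_pos: [0.4824, 0.0484, 0.0794]
orientation: [0.0, 0.616, 0.788, 0.0]
force: [0.2, 0.0, -1.5]
width: 0.0941
grasp_force: 0.0
t 13.3 tcp [482.4  48.4  79.2] tool-y 13.7 tool z [-0. -0. -1.] | shift cm [-0.    0.01  3.17] | rz (tool) -0.003 q6 -0.28
jewel top? [487.8  44.2  28.2  30.   44.5] [329 208] [338 215]
```

View pics/c5.png

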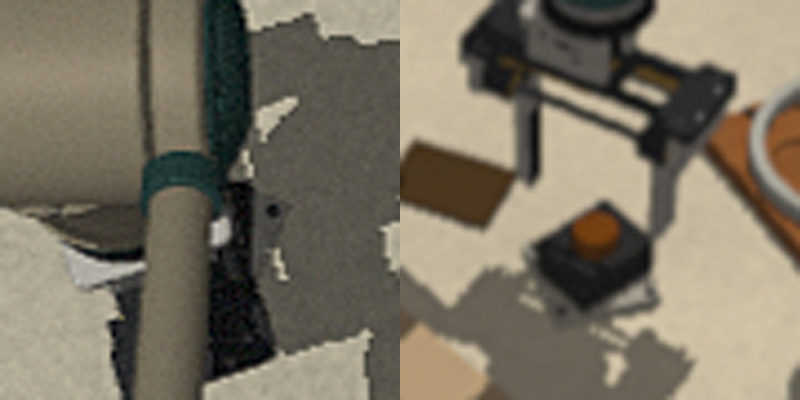

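The scene crop shows the mould seated on the stand with the jewel raised proud at crop (597,232).

```bash
python3 -m inch '[{"dx":0,"dy":0,"dz":1.5,"rx":0,"ry":0,"rz":0},{"dx":0,"dy":0,"dz":1.0,"rx":0,"ry":0,"rz":0},{"dx":0,"dy":0,"dz":0.67,"rx":0,"ry":0,"rz":0},{"dx":0,"dy":0,"dz":0,"rx":0,"ry":0,"rz":0},{"dx":0,"dy":0,"dz":0,"rx":0,"ry":0,"rz":0}]'
python3 -m inch '[{"dx":0,"dy":0,"dz":0,"rx":0,"ry":0,"rz":0},{"dx":0,"dy":0,"dz":0,"rx":0,"ry":0,"rz":0},{"dx":0,"dy":0,"dz":0,"rx":0,"ry":0,"rz":0},{"dx":0,"dy":0,"dz":0,"rx":0,"ry":0,"rz":0},{"dx":0,"dy":0,"dz":0,"rx":0,"ry":0,"rz":0},{"dx":0,"dy":0,"dz":0,"rx":0,"ry":0,"rz":0},{"dx":0,"dy":0,"dz":0,"rx":0,"ry":0,"rz":0},{"dx":0,"dy":0,"dz":0,"rx":0,"ry":0,"rz":0},{"dx":0,"dy":0,"dz":0,"rx":0,"ry":0,"rz":0},{"dx":0,"dy":0,"dz":0,"rx":0,"ry":0,"rz":0}]' -1
python3 -m inch '[{"dx":0,"dy":0,"dz":-1,"rx":0,"ry":0,"rz":0},{"dx":0,"dy":0,"dz":-2,"rx":0,"ry":0,"rz":0},{"dx":0,"dy":0,"dz":-2,"rx":0,"ry":0,"rz":0},{"dx":0,"dy":0,"dz":-1,"rx":0,"ry":0,"rz":0},{"dx":0,"dy":0,"dz":0,"rx":0,"ry":0,"rz":0}]'
python3 - <<'E'
from h import *
C=np.array([550.5,262.]);y=-16.2
for k in range(3):
    a=np.radians(y+120*k); print(k,(C+46*np.array([np.cos(a),np.sin(a)])).round(1),(y+120*k+90+90)%180-90)
goto(*(C+46*np.array([np.cos(np.radians(y+120)),np.sin(np.radians(y+120))])),45,13.9)
b=camera("scene"); st=ctrl.read_state()
hsv=cv2.cvtColor(b["frame"],cv2.COLOR_RGB2HSV); H,S,V=[hsv[:,:,i].astype(int) for i in range(3)]
m=(H<18)&(S>140)&(V>70); m[:160]=0;m[235:]=0;m[:,:315]=0;m[:,355:]=0
for k in blobs(m,10,600): print("jewel top?",rect(b,k,st["ee_pos"][2]+.0095),k[:,0].min(0),k[:,0].max(0))
E
```

```text
t: 13.7
ee_pos: [0.4823, 0.0484, 0.0473]
orientation: [-0.0, 0.617, 0.787, -0.0]
force: [-0.6, 0.9, 0.6]
width: 0.0935
grasp_force: 0.0
t: 14.53
ee_pos: [0.4825, 0.0484, 0.0476]
orientation: [0.0, 0.617, 0.787, 0.0]
force: [0.7, -0.6, -0.4]
width: 0.0326
grasp_force: 30.0
t: 14.95
ee_pos: [0.4843, 0.0483, 0.1097]
orientation: [0.002, 0.617, 0.787, 0.001]
force: [-0.4, -0.3, -0.6]
width: 0.0327
grasp_force: 30.0
0 [594.7 249.2] 73.80000000000001
1 [539.5 306.7] 13.800000000000011
2 [517.3 230.2] -46.19999999999999
t 14.9 tcp [484.3  48.3 109.7] tool-y 13.9 tool z [ 0.005 -0.    -1.   ] | shift cm [23.76 11.53  6.49] | rz (tool) -0.001 q6 -0.29
jewel top? [488.3  40.3  24.4  29.7  44.5] [329 195] [337 202]
```

Run:
```python
from h import *
b=camera("scene")
cv2.imwrite("pics/c6.png",cv2.resize(b["frame"][165:245,300:380],(600,600),interpolation=cv2.INTER_CUBIC)[:,:,::-1])
```

```text
(no output)
```

View pics/c6.png

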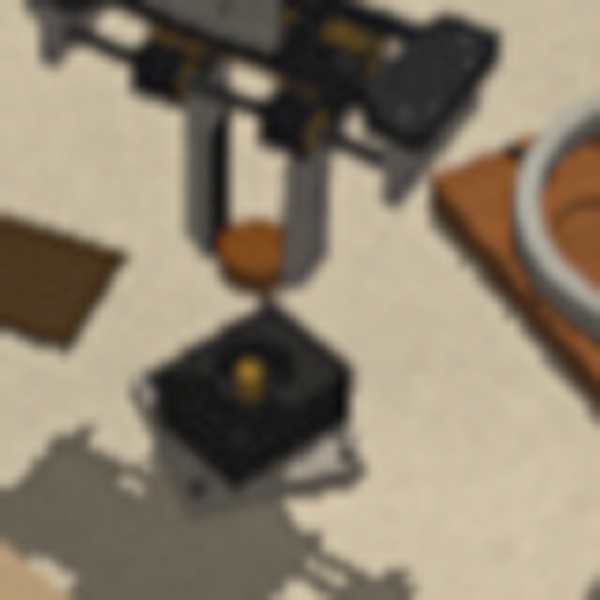

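The crop shows the jewel hanging level between the fingertips, with the emptied mould around the peg. I'll carry it to well 1.

```bash
python3 -m inch '[{"dx":1.2,"dy":0.58,"dz":0,"rx":0,"ry":0,"rz":0},{"dx":2.36,"dy":1.15,"dz":0,"rx":0,"ry":0,"rz":0},{"dx":2.36,"dy":1.15,"dz":0,"rx":0,"ry":0,"rz":0},{"dx":2.36,"dy":1.15,"dz":0,"rx":0,"ry":0,"rz":0},{"dx":2.36,"dy":1.15,"dz":0,"rx":0,"ry":0,"rz":0},{"dx":2.36,"dy":1.15,"dz":0,"rx":0,"ry":0,"rz":0},{"dx":2.36,"dy":1.15,"dz":0,"rx":0,"ry":0,"rz":0},{"dx":2.36,"dy":1.15,"dz":0,"rx":0,"ry":0,"rz":0},{"dx":2.36,"dy":1.15,"dz":0,"rx":0,"ry":0,"rz":0},{"dx":2.36,"dy":1.15,"dz":0,"rx":0,"ry":0,"rz":0},{"dx":1.2,"dy":0.6,"dz":0,"rx":0,"ry":0,"rz":0},{"dx":0,"dy":0,"dz":0,"rx":0,"ry":0,"rz":0},{"dx":0,"dy":0,"dz":0,"rx":0,"ry":0,"rz":0}]'
python3 - <<'E'
from h import *
goto(539.7,305.5,35,13.9)
E
```

```text
t: 16.13
ee_pos: [0.5369, 0.3049, 0.1062]
orientation: [-0.0, 0.616, 0.788, -0.002]
force: [0.3, -0.8, -0.6]
width: 0.0327
grasp_force: 30.0
t 16.1 tcp [536.9 304.9 106.2] tool-y 13.9 tool z [-0.002 -0.002 -1.   ] | shift cm [-0.    0.31  7.12] | rz (tool) 0.001 q6 0.16
```

```bash
python3 -m inch '[{"dx":0,"dy":0.3,"dz":2,"rx":0,"ry":0,"rz":0},{"dx":0,"dy":0,"dz":2,"rx":0,"ry":0,"rz":0},{"dx":0,"dy":0,"dz":2,"rx":0,"ry":0,"rz":0},{"dx":0,"dy":0,"dz":1,"rx":0,"ry":0,"rz":0},{"dx":0,"dy":0,"dz":0,"rx":0,"ry":0,"rz":0},{"dx":0,"dy":0,"dz":0,"rx":0,"ry":0,"rz":0}]'
python3 - <<'E'
from h import *
goto(539.7,305.5,35,13.9)
b=camera("scene")
cv2.imwrite("pics/c7.png",cv2.resize(b["frame"][145:235,355:445],(600,600),interpolation=cv2.INTER_CUBIC)[:,:,::-1])
E
```

```text
t: 16.63
ee_pos: [0.5404, 0.3051, 0.0374]
orientation: [-0.0, 0.617, 0.787, -0.001]
force: [0.1, -0.5, -0.3]
width: 0.0327
grasp_force: 30.0
t 16.6 tcp [540.4 305.1  37.4] tool-y 13.8 tool z [-0.001 -0.001 -1.   ] | shift cm [ 0.06 -0.05  0.24] | rz (tool) -0.002 q6 0.16
```

View pics/c7.png

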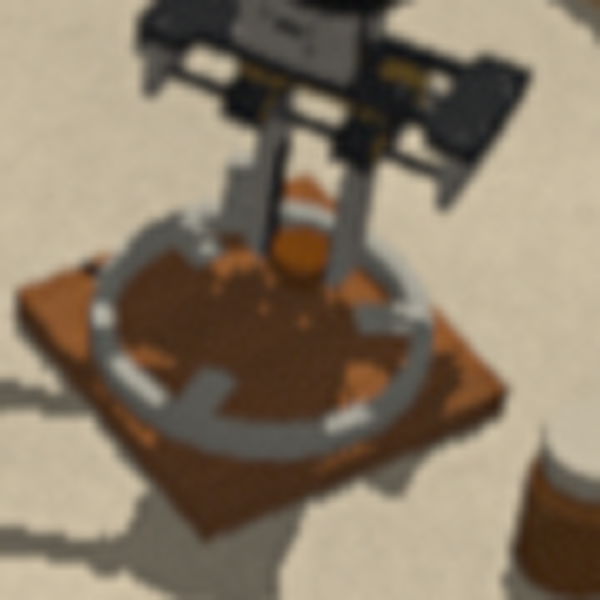

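The crop shows the jewel between the fingers at (300,250), clear of the grip and tongues, with the ring open. I'll lower it.

```bash
python3 -m inch '[{"dx":0,"dy":0,"dz":0.7,"rx":0,"ry":0,"rz":0},{"dx":0,"dy":0,"dz":0.5,"rx":0,"ry":0,"rz":0},{"dx":0,"dy":0,"dz":0.2,"rx":0,"ry":0,"rz":0},{"dx":0,"dy":0,"dz":0,"rx":0,"ry":0,"rz":0},{"dx":0,"dy":0,"dz":0,"rx":0,"ry":0,"rz":0}]'
python3 -m inch '[{"dx":0,"dy":0,"dz":0.1,"rx":0,"ry":0,"rz":0},{"dx":0,"dy":0,"dz":0,"rx":0,"ry":0,"rz":0},{"dx":0,"dy":0,"dz":0,"rx":0,"ry":0,"rz":0}]'
python3 - <<'E'
from h import *
goto(539.7,305.5,21.5,13.9)
E
```

```text
t: 17.1
ee_pos: [0.5403, 0.3064, 0.0234]
orientation: [-0.0, 0.617, 0.787, -0.0]
force: [-0.5, 1.0, -1.3]
width: 0.0326
grasp_force: 30.0
t: 17.35
ee_pos: [0.5404, 0.3064, 0.0226]
orientation: [-0.0, 0.617, 0.787, -0.0]
force: [-0.7, 0.8, 1.1]
width: 0.0327
grasp_force: 30.0
t 17.4 tcp [540.4 306.4  22.6] tool-y 13.9 tool z [-0.  0. -1.] | shift cm [-0.07 -0.09  0.11] | rz (tool) -0.001 q6 0.16
```

```bash
python3 -m inch '[{"dx":0,"dy":0,"dz":0,"rx":0,"ry":0,"rz":0},{"dx":0,"dy":0,"dz":0,"rx":0,"ry":0,"rz":0},{"dx":0,"dy":0,"dz":0,"rx":0,"ry":0,"rz":0},{"dx":0,"dy":0,"dz":0,"rx":0,"ry":0,"rz":0},{"dx":0,"dy":0,"dz":-0.5,"rx":0,"ry":0,"rz":0},{"dx":0,"dy":0,"dz":-1,"rx":0,"ry":0,"rz":0},{"dx":0,"dy":0,"dz":-2,"rx":0,"ry":0,"rz":0},{"dx":0,"dy":0,"dz":-2.5,"rx":0,"ry":0,"rz":0},{"dx":0,"dy":0,"dz":-2.5,"rx":0,"ry":0,"rz":0},{"dx":0,"dy":0,"dz":0,"rx":0,"ry":0,"rz":0.106},{"dx":0,"dy":0,"dz":0,"rx":0,"ry":0,"rz":0.106},{"dx":0,"dy":0,"dz":0,"rx":0,"ry":0,"rz":0.107},{"dx":0,"dy":0,"dz":0,"rx":0,"ry":0,"rz":0}]' -0.06
python3 -m inch '[{"dx":-1.9,"dy":-0.3,"dz":0,"rx":0,"ry":0,"rz":0},{"dx":-3.5,"dy":-0.5,"dz":0,"rx":0,"ry":0,"rz":0},{"dx":-3.5,"dy":-0.5,"dz":0,"rx":0,"ry":0,"rz":0},{"dx":-3.5,"dy":-0.5,"dz":0,"rx":0,"ry":0,"rz":0},{"dx":-3.5,"dy":-0.5,"dz":0,"rx":0,"ry":0,"rz":0},{"dx":-3.5,"dy":-0.5,"dz":0,"rx":0,"ry":0,"rz":0},{"dx":-3.5,"dy":-0.5,"dz":0,"rx":0,"ry":0,"rz":0},{"dx":-2.5,"dy":-0.4,"dz":0,"rx":0,"ry":0,"rz":0},{"dx":-0.8,"dy":-0.1,"dz":0,"rx":0,"ry":0,"rz":0},{"dx":0,"dy":0,"dz":0,"rx":0,"ry":0,"rz":0},{"dx":0,"dy":0,"dz":0,"rx":0,"ry":0,"rz":0}]' 1
python3 - <<'E'
from h import *
goto(482.5,48.4,19.5,-4.4)
b=camera("scene");a=camera("top")
B=cv2.resize(b["frame"][155:235,355:435],(400,400),interpolation=cv2.INTER_CUBIC);A=cv2.resize(a["frame"][212:312,125:225],(400,400),interpolation=cv2.INTER_CUBIC)
cv2.imwrite("pics/c8.png",np.hstack([A,B])[:,:,::-1])
E
```

```text
t: 18.43
ee_pos: [0.5411, 0.3064, 0.1089]
orientation: [0.0, 0.734, 0.679, 0.001]
force: [0.1, 0.6, 0.1]
width: 0.0443
grasp_force: 0.0
t: 19.35
ee_pos: [0.4832, 0.0483, 0.108]
orientation: [0.0, 0.734, 0.679, 0.001]
force: [0.1, 0.7, 0.6]
width: 0.0938
grasp_force: 0.0
t 19.4 tcp [483.2  48.3 108. ] tool-y -4.4 tool z [ 0.001  0.001 -1.   ] | shift cm [-0.   -0.08  8.85] | rz (tool) -0.0 q6 0.03
```

View pics/c8.png

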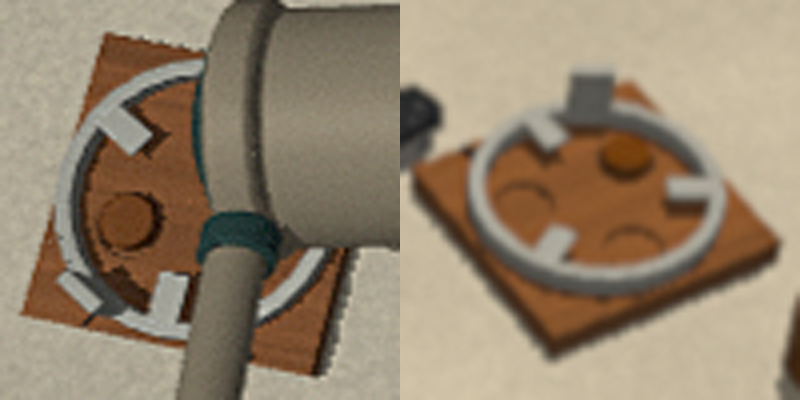

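Both crops show the jewel lying flat in well 1, at left-crop (128,222), with the ring open. Next, return mould A to the shelf.

```bash
python3 -m inch '[{"dx":0,"dy":-0.08,"dz":2,"rx":0,"ry":0,"rz":0},{"dx":0,"dy":0,"dz":2.5,"rx":0,"ry":0,"rz":0},{"dx":0,"dy":0,"dz":2.2,"rx":0,"ry":0,"rz":0},{"dx":0,"dy":0,"dz":1.3,"rx":0,"ry":0,"rz":0},{"dx":0,"dy":0,"dz":0.8,"rx":0,"ry":0,"rz":0},{"dx":0,"dy":0,"dz":0,"rx":0,"ry":0,"rz":0}]'
python3 -m inch '[{"dx":0,"dy":0,"dz":0,"rx":0,"ry":0,"rz":0},{"dx":0,"dy":0,"dz":0,"rx":0,"ry":0,"rz":0},{"dx":0,"dy":0,"dz":0,"rx":0,"ry":0,"rz":0},{"dx":0,"dy":0,"dz":0,"rx":0,"ry":0,"rz":0},{"dx":0,"dy":0,"dz":0,"rx":0,"ry":0,"rz":0},{"dx":0,"dy":0,"dz":0,"rx":0,"ry":0,"rz":0},{"dx":0,"dy":0,"dz":0,"rx":0,"ry":0,"rz":0},{"dx":0,"dy":0,"dz":-1,"rx":0,"ry":0,"rz":0},{"dx":0,"dy":0,"dz":-2,"rx":0,"ry":0,"rz":0},{"dx":0,"dy":0,"dz":-2,"rx":0,"ry":0,"rz":0},{"dx":0,"dy":0,"dz":-2,"rx":0,"ry":0,"rz":0},{"dx":0,"dy":0,"dz":0,"rx":0,"ry":0,"rz":0}]' -1
python3 -m inch '[{"dx":-2,"dy":0,"dz":0,"rx":0,"ry":0,"rz":0},{"dx":-3,"dy":0,"dz":0,"rx":0,"ry":0,"rz":0},{"dx":-3,"dy":0,"dz":0,"rx":0,"ry":0,"rz":0},{"dx":-3,"dy":0,"dz":0,"rx":0,"ry":0,"rz":0},{"dx":-3,"dy":0,"dz":0,"rx":0,"ry":0,"rz":0},{"dx":-3,"dy":0,"dz":0,"rx":0,"ry":0,"rz":0},{"dx":-1,"dy":0,"dz":0,"rx":0,"ry":0,"rz":0},{"dx":0,"dy":0,"dz":0,"rx":0,"ry":0,"rz":0},{"dx":0,"dy":0,"dz":0,"rx":0,"ry":0,"rz":0}]'
python3 - <<'E'
from h import *
goto(480,-131.5,15.6,-4.4)
E
```

```text
t: 19.95
ee_pos: [0.4809, 0.0492, 0.018]
orientation: [-0.001, 0.733, 0.68, -0.001]
force: [-0.0, 2.2, 0.1]
width: 0.0939
grasp_force: 0.0
t: 20.95
ee_pos: [0.4842, 0.0479, 0.0924]
orientation: [0.002, 0.734, 0.679, 0.002]
force: [0.3, 0.2, -2.5]
width: 0.0538
grasp_force: 29.9
t: 21.7
ee_pos: [0.4671, -0.1309, 0.0885]
orientation: [-0.001, 0.734, 0.679, -0.0]
force: [-0.0, 0.6, -3.4]
width: 0.0538
grasp_force: 29.9
t 21.7 tcp [ 467.1 -130.9   88.5] tool-y -4.5 tool z [-0.002  0.002 -1.   ] | shift cm [0.03 1.3  7.29] | rz (tool) -0.002 q6 -0.34
```

```bash
python3 -m inch '[{"dx":0,"dy":1.3,"dz":1.5,"rx":0,"ry":0,"rz":0},{"dx":0,"dy":0,"dz":2.5,"rx":0,"ry":0,"rz":0},{"dx":0,"dy":0,"dz":1.8,"rx":0,"ry":0,"rz":0},{"dx":0,"dy":0,"dz":0.8,"rx":0,"ry":0,"rz":0},{"dx":0,"dy":0,"dz":0.4,"rx":0,"ry":0,"rz":0},{"dx":0,"dy":0,"dz":0.2,"rx":0,"ry":0,"rz":0},{"dx":0,"dy":0,"dz":0,"rx":0,"ry":0,"rz":0},{"dx":0,"dy":0,"dz":0,"rx":0,"ry":0,"rz":0}]'
python3 - <<'E'
from h import *
goto(480,-131.5,15.6,-4.4)
E
```

```text
t: 22.37
ee_pos: [0.4817, -0.1324, 0.0184]
orientation: [0.001, 0.734, 0.679, 0.0]
force: [-0.4, -0.6, -3.0]
width: 0.0539
grasp_force: 29.9
t 22.4 tcp [ 481.7 -132.4   18.4] tool-y -4.4 tool z [ 0.002 -0.001 -1.   ] | shift cm [ 0.08 -0.18  0.28] | rz (tool) 0.0 q6 -0.33
```

```bash
python3 -m inch '[{"dx":0,"dy":0,"dz":0.3,"rx":0,"ry":0,"rz":0},{"dx":0,"dy":0,"dz":0,"rx":0,"ry":0,"rz":0},{"dx":0,"dy":0,"dz":0,"rx":0,"ry":0,"rz":0}]'
python3 -m inch '[{"dx":0,"dy":0,"dz":0.05,"rx":0,"ry":0,"rz":0},{"dx":0,"dy":0,"dz":0,"rx":0,"ry":0,"rz":0}]'
python3 -m inch '[{"dx":0,"dy":0,"dz":0,"rx":0,"ry":0,"rz":0},{"dx":0,"dy":0,"dz":0,"rx":0,"ry":0,"rz":0},{"dx":0,"dy":0,"dz":0,"rx":0,"ry":0,"rz":0},{"dx":0,"dy":0,"dz":0,"rx":0,"ry":0,"rz":0},{"dx":0,"dy":0,"dz":0,"rx":0,"ry":0,"rz":0},{"dx":0,"dy":0,"dz":0,"rx":0,"ry":0,"rz":0},{"dx":0,"dy":0,"dz":-1,"rx":0,"ry":0,"rz":0},{"dx":0,"dy":0,"dz":-2,"rx":0,"ry":0,"rz":0},{"dx":0,"dy":0,"dz":-3,"rx":0,"ry":0,"rz":0},{"dx":0,"dy":0,"dz":-3,"rx":0,"ry":0,"rz":0},{"dx":0,"dy":0,"dz":0,"rx":0,"ry":0,"rz":-0.094},{"dx":0,"dy":0,"dz":0,"rx":0,"ry":0,"rz":-0.094},{"dx":0,"dy":0,"dz":0,"rx":0,"ry":0,"rz":-0.094},{"dx":0,"dy":0,"dz":0,"rx":0,"ry":0,"rz":0}]' 1
python3 - <<'E'
from h import *
def J(c,n):
    hsv=cv2.cvtColor(c["frame"],cv2.COLOR_RGB2HSV); H,S,V=[hsv[:,:,i].astype(int) for i in range(3)]
    m=(H<16)&(S>150)&(V>80); b={"top":(220,300,320,450),"scene":(225,315,235,310)}[n]
    k=np.zeros_like(m); k[b[0]:b[1],b[2]:b[3]]=1
    for q in blobs(m&k,30,800): print(n,"jewel",rect(c,q,.039))
a=camera("top");b=camera("scene");J(a,"top");J(b,"scene");print(moulds(a))
goto(533,-239.5,100,11.7)
E
```

```text
t: 22.62
ee_pos: [0.4823, -0.1328, 0.0158]
orientation: [0.001, 0.734, 0.679, 0.001]
force: [0.0, 1.2, 4.1]
width: 0.0541
grasp_force: 30.0
t: 22.78
ee_pos: [0.4823, -0.1329, 0.0158]
orientation: [0.001, 0.734, 0.679, 0.001]
force: [-0.5, 2.0, 8.7]
width: 0.0537
grasp_force: 30.0
t: 23.95
ee_pos: [0.4809, -0.1324, 0.1042]
orientation: [0.0, 0.63, 0.776, -0.0]
force: [-0.5, -0.6, 0.3]
width: 0.0941
grasp_force: 0.0
top jewel [ 532.8 -329.9   28.1   29.6   39.5]
scene jewel [ 536.3 -334.4   27.    31.1  -45.1]
scene jewel [ 536.1 -239.3   30.1   30.3   23. ]
[array([ 432.2, -166. ,   64.5,   88.1,   10.7]), array([ 505.8, -302.5,   84.9,  150.8,   47.2]), array([ 556. , -108.8,  103.7,  203.5,  -66.3])]
t 24.1 tcp [ 480.8 -132.4  103.9] tool-y 11.6 tool z [-0.  0. -1.] | shift cm [-11.54   2.96   0.39] | rz (tool) -0.002 q6 -0.61
```

```bash
python3 -m inch '[{"dx":-2.8,"dy":0.74,"dz":0,"rx":0,"ry":0,"rz":0},{"dx":-2.8,"dy":0.74,"dz":0,"rx":0,"ry":0,"rz":0},{"dx":-2.8,"dy":0.74,"dz":0,"rx":0,"ry":0,"rz":0},{"dx":-2.8,"dy":0.74,"dz":0,"rx":0,"ry":0,"rz":0},{"dx":0,"dy":0,"dz":1,"rx":0,"ry":0,"rz":0},{"dx":0,"dy":0,"dz":0,"rx":0,"ry":0,"rz":0},{"dx":0,"dy":0,"dz":0,"rx":0,"ry":0,"rz":0}]'
python3 - <<'E'
from h import *
goto(532.7,-236,15.5,11.7)
b=camera("scene")
hsv=cv2.cvtColor(b["frame"],cv2.COLOR_RGB2HSV); H,S,V=[hsv[:,:,i].astype(int) for i in range(3)]
m=(H<16)&(S>150)&(V>80); m[:225]=0;m[315:]=0;m[:,:235]=0;m[:,310:]=0
for k in blobs(m,20,400): print("jewel",rect(b,k,.039))
E
```

```text
t: 24.63
ee_pos: [0.5313, -0.2351, 0.0928]
orientation: [-0.002, 0.632, 0.775, -0.0]
force: [-0.4, -0.4, -0.3]
width: 0.0939
grasp_force: 0.0
t 24.6 tcp [ 531.3 -235.1   92.8] tool-y 11.7 tool z [-0.003  0.002 -1.   ] | shift cm [-0.14  0.14  7.72] | rz (tool) -0.001 q6 -0.74
jewel [ 536.3 -334.4   27.    31.1  -45.1]
jewel [ 536.1 -239.3   30.1   30.3   23. ]
```

Mould B hasn't moved. Lower, grip, lift, turn and carry to the stand.

```bash
python3 -m inch '[{"dx":-0.12,"dy":0.12,"dz":2,"rx":0,"ry":0,"rz":0},{"dx":0,"dy":0,"dz":2.2,"rx":0,"ry":0,"rz":0},{"dx":0,"dy":0,"dz":2,"rx":0,"ry":0,"rz":0},{"dx":0,"dy":0,"dz":1.2,"rx":0,"ry":0,"rz":0},{"dx":0,"dy":0,"dz":0.3,"rx":0,"ry":0,"rz":0},{"dx":0,"dy":0,"dz":0,"rx":0,"ry":0,"rz":0}]'
python3 -m inch '[{"dx":0,"dy":0,"dz":0,"rx":0,"ry":0,"rz":0},{"dx":0,"dy":0,"dz":0,"rx":0,"ry":0,"rz":0},{"dx":0,"dy":0,"dz":0,"rx":0,"ry":0,"rz":0},{"dx":0,"dy":0,"dz":0,"rx":0,"ry":0,"rz":0},{"dx":0,"dy":0,"dz":0,"rx":0,"ry":0,"rz":0},{"dx":0,"dy":0,"dz":0,"rx":0,"ry":0,"rz":0},{"dx":0,"dy":0,"dz":0,"rx":0,"ry":0,"rz":0},{"dx":0,"dy":0,"dz":0,"rx":0,"ry":0,"rz":0}]' -1
python3 -m inch '[{"dx":0,"dy":0,"dz":-1,"rx":0,"ry":0,"rz":0},{"dx":0,"dy":0,"dz":-2,"rx":0,"ry":0,"rz":0},{"dx":0,"dy":0,"dz":-3,"rx":0,"ry":0,"rz":0},{"dx":0,"dy":0,"dz":-2,"rx":0,"ry":0,"rz":0},{"dx":0,"dy":0,"dz":0,"rx":0,"ry":0,"rz":0}]'
python3 - <<'E'
from h import *
goto(481.5,48.5,80,11.7)
E
```

```text
t: 25.18
ee_pos: [0.5333, -0.2357, 0.0166]
orientation: [-0.001, 0.631, 0.776, -0.0]
force: [0.4, 0.4, 0.5]
width: 0.094
grasp_force: 0.0
t: 25.85
ee_pos: [0.5337, -0.2372, 0.0173]
orientation: [-0.0, 0.631, 0.776, -0.0]
force: [-1.9, -0.4, 3.2]
width: 0.0537
grasp_force: 30.0
t: 26.27
ee_pos: [0.5371, -0.2385, 0.1014]
orientation: [0.004, 0.631, 0.776, 0.001]
force: [0.8, -0.5, -3.2]
width: 0.0536
grasp_force: 30.0
t 26.3 tcp [ 537.1 -238.5  101.4] tool-y 11.7 tool z [ 0.008 -0.004 -1.   ] | shift cm [29.24  0.38  1.98] | rz (tool) 0.001 q6 -0.74
```

```bash
python3 -m inch '[{"dx":1.5,"dy":0,"dz":0,"rx":0,"ry":0,"rz":0},{"dx":3.5,"dy":0.04,"dz":0,"rx":0,"ry":0,"rz":0},{"dx":3.5,"dy":0.04,"dz":0,"rx":0,"ry":0,"rz":0},{"dx":3.5,"dy":0.04,"dz":0,"rx":0,"ry":0,"rz":0},{"dx":3.5,"dy":0.04,"dz":0,"rx":0,"ry":0,"rz":0},{"dx":3.5,"dy":0.04,"dz":0,"rx":0,"ry":0,"rz":0},{"dx":3.5,"dy":0.04,"dz":0,"rx":0,"ry":0,"rz":0},{"dx":3.0,"dy":0.04,"dz":0,"rx":0,"ry":0,"rz":0},{"dx":2.0,"dy":0.04,"dz":0,"rx":0,"ry":0,"rz":0},{"dx":1.0,"dy":0.04,"dz":0,"rx":0,"ry":0,"rz":0},{"dx":0.5,"dy":0,"dz":0,"rx":0,"ry":0,"rz":0},{"dx":0,"dy":0,"dz":0,"rx":0,"ry":0,"rz":0},{"dx":0,"dy":0,"dz":0,"rx":0,"ry":0,"rz":0}]'
python3 - <<'E'
from h import *
goto(481.5,48,50,11.7)
E
```

```text
t: 27.35
ee_pos: [0.4786, 0.047, 0.0966]
orientation: [-0.0, 0.631, 0.776, -0.0]
force: [0.9, 0.0, -3.8]
width: 0.0537
grasp_force: 30.0
t 27.4 tcp [478.6  47.   96.6] tool-y 11.8 tool z [-0.001 -0.001 -1.   ] | shift cm [0.04 0.31 4.65] | rz (tool) 0.001 q6 -0.25
```

```bash
python3 -m inch '[{"dx":0,"dy":0.3,"dz":1.5,"rx":0,"ry":0,"rz":0},{"dx":0,"dy":0,"dz":1.5,"rx":0,"ry":0,"rz":0},{"dx":0,"dy":0,"dz":1.0,"rx":0,"ry":0,"rz":0},{"dx":0,"dy":0,"dz":0.5,"rx":0,"ry":0,"rz":0},{"dx":0,"dy":0,"dz":0.5,"rx":0,"ry":0,"rz":0},{"dx":0,"dy":0,"dz":0,"rx":0,"ry":0,"rz":0},{"dx":0,"dy":0,"dz":0,"rx":0,"ry":0,"rz":0}]'
python3 -m inch '[{"dx":0,"dy":0,"dz":0.5,"rx":0,"ry":0,"rz":0},{"dx":0,"dy":0,"dz":0.5,"rx":0,"ry":0,"rz":0},{"dx":0,"dy":0,"dz":0.5,"rx":0,"ry":0,"rz":0},{"dx":0,"dy":0,"dz":0.5,"rx":0,"ry":0,"rz":0},{"dx":0,"dy":0,"dz":0.3,"rx":0,"ry":0,"rz":0},{"dx":0,"dy":0,"dz":0,"rx":0,"ry":0,"rz":0},{"dx":0,"dy":0,"dz":0,"rx":0,"ry":0,"rz":0}]'
python3 - <<'E'
from h import *
goto(481.5,48,21.3,11.7)
E
```

```text
t: 27.93
ee_pos: [0.4819, 0.0477, 0.0472]
orientation: [0.0, 0.631, 0.775, 0.0]
force: [-0.0, -0.8, -2.3]
width: 0.0537
grasp_force: 30.0
t: 28.52
ee_pos: [0.4815, 0.0483, 0.0238]
orientation: [-0.0, 0.631, 0.776, -0.0]
force: [-0.2, -0.2, -3.7]
width: 0.0535
grasp_force: 30.0
t 28.5 tcp [481.5  48.3  23.8] tool-y 11.7 tool z [-0. -0. -1.] | shift cm [-0.03 -0.    0.25] | rz (tool) 0.001 q6 -0.25
```

```bash
python3 -m inch '[{"dx":0,"dy":0,"dz":0.15,"rx":0,"ry":0,"rz":0},{"dx":0,"dy":0,"dz":0.1,"rx":0,"ry":0,"rz":0},{"dx":0,"dy":0,"dz":0,"rx":0,"ry":0,"rz":0},{"dx":0,"dy":0,"dz":0,"rx":0,"ry":0,"rz":0}]'
python3 -m inch '[{"dx":0,"dy":0,"dz":0,"rx":0,"ry":0,"rz":0},{"dx":0,"dy":0,"dz":0,"rx":0,"ry":0,"rz":0},{"dx":0,"dy":0,"dz":0,"rx":0,"ry":0,"rz":0},{"dx":0,"dy":0,"dz":0,"rx":0,"ry":0,"rz":0},{"dx":0,"dy":0,"dz":0,"rx":0,"ry":0,"rz":0},{"dx":0,"dy":0,"dz":0,"rx":0,"ry":0,"rz":0},{"dx":0,"dy":0,"dz":-2,"rx":0,"ry":0,"rz":0},{"dx":0,"dy":0,"dz":-2,"rx":0,"ry":0,"rz":0},{"dx":0,"dy":0,"dz":-2,"rx":0,"ry":0,"rz":0},{"dx":0,"dy":0,"dz":0,"rx":0,"ry":0,"rz":0.112},{"dx":0,"dy":0,"dz":0,"rx":0,"ry":0,"rz":0.112},{"dx":0,"dy":0,"dz":0,"rx":0,"ry":0,"rz":0.112},{"dx":0,"dy":0,"dz":0,"rx":0,"ry":0,"rz":0.112},{"dx":0,"dy":0,"dz":0,"rx":0,"ry":0,"rz":0.112},{"dx":0,"dy":0,"dz":0,"rx":0,"ry":0,"rz":0.112},{"dx":0,"dy":0,"dz":0,"rx":0,"ry":0,"rz":0.112},{"dx":0,"dy":0,"dz":0,"rx":0,"ry":0,"rz":0.112},{"dx":0,"dy":0,"dz":0,"rx":0,"ry":0,"rz":0.115},{"dx":0,"dy":0,"dz":0,"rx":0,"ry":0,"rz":0}]' 1
python3 - <<'E'
from h import *
goto(481.5,49,47.5,-46.2)
b=camera("scene")
hsv=cv2.cvtColor(b["frame"],cv2.COLOR_RGB2HSV); H,S,V=[hsv[:,:,i].astype(int) for i in range(3)]
m=(H<18)&(S>140)&(V>70); m[:160]=0;m[235:]=0;m[:,:315]=0;m[:,355:]=0
for k in blobs(m,10,600): print("jewel top?",rect(b,k,.057),k[:,0].min(0),k[:,0].max(0))
E
```

```text
t: 28.85
ee_pos: [0.4816, 0.0483, 0.0216]
orientation: [0.0, 0.631, 0.776, -0.0]
force: [-0.6, 0.3, -2.7]
width: 0.0532
grasp_force: 30.0
t: 30.43
ee_pos: [0.4816, 0.0482, 0.0815]
orientation: [0.0, 0.928, 0.372, 0.0]
force: [1.0, 0.2, -0.0]
width: 0.0943
grasp_force: 0.0
t 30.4 tcp [481.6  48.2  81.5] tool-y -46.3 tool z [ 0. -0. -1.] | shift cm [ 0.05 -0.06  3.4 ] | rz (tool) -0.002 q6 0.76
```

Run:
```python
from h import *
b=camera("scene")
hsv=cv2.cvtColor(b["frame"],cv2.COLOR_RGB2HSV)
print(ctrl.read_state()["width"])
for v in range(200,222,3): print(v,[tuple(int(t) for t in hsv[v,u]) for u in range(322,346,3)])
```

```text
0.09350238730526395
200 [(20, 45, 130), (17, 36, 99), (20, 26, 88), (17, 26, 88), (18, 29, 87), (15, 29, 88), (18, 30, 84), (15, 30, 85)]
203 [(20, 49, 196), (20, 50, 195), (21, 50, 197), (20, 36, 105), (17, 27, 85), (21, 49, 183), (20, 52, 193), (21, 50, 193)]
206 [(20, 49, 197), (21, 50, 192), (20, 50, 194), (16, 30, 92), (17, 27, 86), (20, 48, 160), (20, 49, 198), (19, 50, 200)]
209 [(21, 50, 193), (20, 50, 194), (14, 82, 84), (17, 40, 90), (19, 23, 87), (12, 155, 87), (17, 30, 59), (20, 46, 139)]
212 [(21, 50, 195), (19, 51, 85), (13, 202, 62), (14, 37, 90), (20, 26, 87), (12, 159, 101), (30, 12, 41), (30, 6, 40)]
215 [(15, 23, 45), (30, 13, 20), (13, 121, 38), (14, 32, 88), (17, 26, 89), (12, 112, 59), (6, 26, 49), (30, 12, 22)]
218 [(0, 10, 25), (90, 10, 25), (75, 20, 25), (19, 44, 46), (18, 61, 50), (30, 18, 29), (0, 8, 31), (170, 33, 23)]
221 [(30, 10, 25), (0, 11, 24), (160, 28, 27), (15, 39, 26), (15, 21, 24), (0, 10, 25), (120, 12, 22), (19, 36, 114)]
```

```bash
python3 -m inch '[{"dx":0.05,"dy":-0.05,"dz":1.5,"rx":0,"ry":0,"rz":0},{"dx":0,"dy":0,"dz":1.0,"rx":0,"ry":0,"rz":0},{"dx":0,"dy":0,"dz":0.9,"rx":0,"ry":0,"rz":0},{"dx":0,"dy":0,"dz":0,"rx":0,"ry":0,"rz":0},{"dx":0,"dy":0,"dz":0,"rx":0,"ry":0,"rz":0}]'
python3 -m inch '[{"dx":0,"dy":0,"dz":0,"rx":0,"ry":0,"rz":0},{"dx":0,"dy":0,"dz":0,"rx":0,"ry":0,"rz":0},{"dx":0,"dy":0,"dz":0,"rx":0,"ry":0,"rz":0},{"dx":0,"dy":0,"dz":0,"rx":0,"ry":0,"rz":0},{"dx":0,"dy":0,"dz":0,"rx":0,"ry":0,"rz":0},{"dx":0,"dy":0,"dz":0,"rx":0,"ry":0,"rz":0},{"dx":0,"dy":0,"dz":0,"rx":0,"ry":0,"rz":0},{"dx":0,"dy":0,"dz":0,"rx":0,"ry":0,"rz":0},{"dx":0,"dy":0,"dz":0,"rx":0,"ry":0,"rz":0},{"dx":0,"dy":0,"dz":0,"rx":0,"ry":0,"rz":0}]' -1
python3 - <<'E'
from h import *
goto(517.2,230.2,100,-46.2)
E
python3 -m inch '[{"dx":0,"dy":0,"dz":-1,"rx":0,"ry":0,"rz":0},{"dx":0,"dy":0,"dz":-2,"rx":0,"ry":0,"rz":0},{"dx":0,"dy":0,"dz":-2,"rx":0,"ry":0,"rz":0},{"dx":0,"dy":0,"dz":-1,"rx":0,"ry":0,"rz":0},{"dx":0,"dy":0,"dz":0,"rx":0,"ry":0,"rz":0}]'
python3 - <<'E'
from h import *
goto(516.7,229.7,100,-46.2)
E
```

```text
t: 30.95
ee_pos: [0.4812, 0.049, 0.0472]
orientation: [-0.0, 0.928, 0.374, -0.001]
force: [0.2, -0.4, -0.2]
width: 0.0939
grasp_force: 0.0
t: 31.78
ee_pos: [0.4816, 0.049, 0.0476]
orientation: [0.0, 0.928, 0.373, 0.0]
force: [-0.4, 0.6, 0.2]
width: 0.0326
grasp_force: 30.0
t 31.8 tcp [481.6  49.   47.6] tool-y -46.2 tool z [ 0. -0. -1.] | shift cm [ 15.12 -10.61  -5.24] | rz (tool) 0.0 q6 0.76
t: 32.2
ee_pos: [0.4834, 0.0489, 0.1097]
orientation: [0.001, 0.928, 0.373, 0.002]
force: [0.7, -0.1, 0.3]
width: 0.0328
grasp_force: 30.0
t 32.2 tcp [483.4  48.9 109.7] tool-y -46.2 tool z [ 0.005 -0.    -1.   ] | shift cm [ 14.91 -10.74   0.98] | rz (tool) 0.0 q6 0.76
```

```bash
python3 -m inch '[{"dx":1.0,"dy":-0.7,"dz":0,"rx":0,"ry":0,"rz":0},{"dx":2.5,"dy":-1.8,"dz":0,"rx":0,"ry":0,"rz":0},{"dx":2.5,"dy":-1.8,"dz":0,"rx":0,"ry":0,"rz":0},{"dx":2.5,"dy":-1.8,"dz":0,"rx":0,"ry":0,"rz":0},{"dx":2.5,"dy":-1.8,"dz":0,"rx":0,"ry":0,"rz":0},{"dx":2.5,"dy":-1.8,"dz":0,"rx":0,"ry":0,"rz":0},{"dx":1.5,"dy":-1.0,"dz":0,"rx":0,"ry":0,"rz":0},{"dx":0,"dy":0,"dz":0,"rx":0,"ry":0,"rz":0},{"dx":0,"dy":0,"dz":2,"rx":0,"ry":0,"rz":0},{"dx":0,"dy":0,"dz":2,"rx":0,"ry":0,"rz":0},{"dx":0,"dy":0,"dz":2,"rx":0,"ry":0,"rz":0},{"dx":0,"dy":0,"dz":0.8,"rx":0,"ry":0,"rz":0},{"dx":0,"dy":0,"dz":0,"rx":0,"ry":0,"rz":0},{"dx":0,"dy":0,"dz":0,"rx":0,"ry":0,"rz":0}]'
python3 - <<'E'
from h import *
goto(516.7,229.7,24,-46.2)
E
```

```text
t: 33.37
ee_pos: [0.5154, 0.2293, 0.0392]
orientation: [0.0, 0.928, 0.373, -0.001]
force: [-0.8, 0.2, 1.2]
width: 0.0329
grasp_force: 30.0
t 33.4 tcp [515.4 229.3  39.2] tool-y -46.2 tool z [-0.001 -0.001 -1.   ] | shift cm [0.12 0.06 1.52] | rz (tool) -0.0 q6 1.1
```

```bash
python3 -m inch '[{"dx":0.1,"dy":0.05,"dz":0.6,"rx":0,"ry":0,"rz":0},{"dx":0,"dy":0,"dz":0.5,"rx":0,"ry":0,"rz":0},{"dx":0,"dy":0,"dz":0.3,"rx":0,"ry":0,"rz":0},{"dx":0,"dy":0,"dz":0.1,"rx":0,"ry":0,"rz":0},{"dx":0,"dy":0,"dz":0.1,"rx":0,"ry":0,"rz":0},{"dx":0,"dy":0,"dz":0,"rx":0,"ry":0,"rz":0},{"dx":0,"dy":0,"dz":0,"rx":0,"ry":0,"rz":0}]'
python3 - <<'E'
from h import *
goto(516.7,229.7,21.5,-46.2)
E
```

```text
t: 33.95
ee_pos: [0.5169, 0.2305, 0.0237]
orientation: [-0.0, 0.928, 0.373, 0.0]
force: [0.3, -0.0, -1.6]
width: 0.0327
grasp_force: 30.0
t 34.0 tcp [516.9 230.5  23.7] tool-y -46.2 tool z [ 0.  0. -1.] | shift cm [-0.07  0.05  0.22] | rz (tool) 0.0 q6 1.1
```

```bash
python3 -m inch '[{"dx":0,"dy":0,"dz":0.12,"rx":0,"ry":0,"rz":0},{"dx":0,"dy":0,"dz":0,"rx":0,"ry":0,"rz":0},{"dx":0,"dy":0,"dz":0,"rx":0,"ry":0,"rz":0}]'
python3 -m inch '[{"dx":0,"dy":0,"dz":0,"rx":0,"ry":0,"rz":0},{"dx":0,"dy":0,"dz":0,"rx":0,"ry":0,"rz":0},{"dx":0,"dy":0,"dz":0,"rx":0,"ry":0,"rz":0},{"dx":0,"dy":0,"dz":0,"rx":0,"ry":0,"rz":0},{"dx":0,"dy":0,"dz":-0.5,"rx":0,"ry":0,"rz":0},{"dx":0,"dy":0,"dz":-1,"rx":0,"ry":0,"rz":0},{"dx":0,"dy":0,"dz":-2,"rx":0,"ry":0,"rz":0},{"dx":0,"dy":0,"dz":-2.5,"rx":0,"ry":0,"rz":0},{"dx":0,"dy":0,"dz":-2.5,"rx":0,"ry":0,"rz":0},{"dx":0,"dy":0,"dz":0,"rx":0,"ry":0,"rz":-0.112},{"dx":0,"dy":0,"dz":0,"rx":0,"ry":0,"rz":-0.112},{"dx":0,"dy":0,"dz":0,"rx":0,"ry":0,"rz":-0.112},{"dx":0,"dy":0,"dz":0,"rx":0,"ry":0,"rz":-0.112},{"dx":0,"dy":0,"dz":0,"rx":0,"ry":0,"rz":-0.112},{"dx":0,"dy":0,"dz":0,"rx":0,"ry":0,"rz":-0.112},{"dx":0,"dy":0,"dz":0,"rx":0,"ry":0,"rz":-0.112},{"dx":0,"dy":0,"dz":0,"rx":0,"ry":0,"rz":-0.112},{"dx":0,"dy":0,"dz":0,"rx":0,"ry":0,"rz":-0.115},{"dx":0,"dy":0,"dz":0,"rx":0,"ry":0,"rz":0}]' -0.06
python3 -m inch '[{"dx":-1.0,"dy":-0.45,"dz":0,"rx":0,"ry":0,"rz":0},{"dx":-3.2,"dy":-1.35,"dz":0,"rx":0,"ry":0,"rz":0},{"dx":-3.2,"dy":-1.35,"dz":0,"rx":0,"ry":0,"rz":0},{"dx":-3.2,"dy":-1.35,"dz":0,"rx":0,"ry":0,"rz":0},{"dx":-3.2,"dy":-1.35,"dz":0,"rx":0,"ry":0,"rz":0},{"dx":-2.3,"dy":-1.0,"dz":0,"rx":0,"ry":0,"rz":0},{"dx":-1.0,"dy":-0.35,"dz":0,"rx":0,"ry":0,"rz":0},{"dx":0,"dy":0,"dz":0,"rx":0,"ry":0,"rz":0},{"dx":0,"dy":0,"dz":0,"rx":0,"ry":0,"rz":0}]' 1
python3 - <<'E'
from h import *
goto(481.6,48.3,21.5,11.7)
b=camera("scene");a=camera("top")
B=cv2.resize(b["frame"][155:255,305:435],(520,400),interpolation=cv2.INTER_CUBIC);A=cv2.resize(a["frame"][220:300,300:460],(800,400)[:2],interpolation=cv2.INTER_CUBIC)
cv2.imwrite("pics/c9.png",B[:,:,::-1])
E
```

```text
t: 34.2
ee_pos: [0.5169, 0.2306, 0.0224]
orientation: [-0.0, 0.928, 0.373, 0.0]
force: [0.4, 1.0, 1.0]
width: 0.0327
grasp_force: 30.0
t: 35.78
ee_pos: [0.517, 0.2304, 0.1083]
orientation: [0.0, 0.63, 0.776, 0.0]
force: [0.9, 0.2, 0.4]
width: 0.0438
grasp_force: 0.0
t: 36.53
ee_pos: [0.4814, 0.0482, 0.1077]
orientation: [0.0, 0.632, 0.775, 0.001]
force: [0.3, 1.5, 0.8]
width: 0.0934
grasp_force: 0.0
t 36.5 tcp [481.4  48.2 107.7] tool-y 11.6 tool z [ 0.001  0.001 -1.   ] | shift cm [-0.    0.01  8.62] | rz (tool) -0.002 q6 -0.25
```

View pics/c9.png

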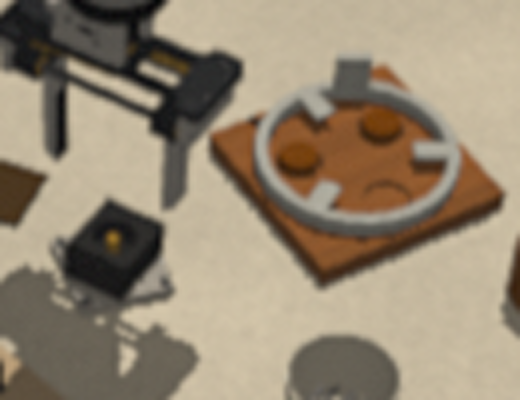

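The crop shows two jewels flat in wells 2 and 1, at (297,155) and (381,125). The empty mould is on the stand at (113,250). I'll return mould B.

```bash
python3 -m inch '[{"dx":0,"dy":0,"dz":2,"rx":0,"ry":0,"rz":0},{"dx":0,"dy":0,"dz":2.5,"rx":0,"ry":0,"rz":0},{"dx":0,"dy":0,"dz":2.2,"rx":0,"ry":0,"rz":0},{"dx":0,"dy":0,"dz":1.3,"rx":0,"ry":0,"rz":0},{"dx":0,"dy":0,"dz":0.6,"rx":0,"ry":0,"rz":0},{"dx":0,"dy":0,"dz":0,"rx":0,"ry":0,"rz":0},{"dx":0,"dy":0,"dz":0,"rx":0,"ry":0,"rz":0}]'
python3 -m inch '[{"dx":0,"dy":0,"dz":0,"rx":0,"ry":0,"rz":0},{"dx":0,"dy":0,"dz":0,"rx":0,"ry":0,"rz":0},{"dx":0,"dy":0,"dz":0,"rx":0,"ry":0,"rz":0},{"dx":0,"dy":0,"dz":0,"rx":0,"ry":0,"rz":0},{"dx":0,"dy":0,"dz":0,"rx":0,"ry":0,"rz":0},{"dx":0,"dy":0,"dz":0,"rx":0,"ry":0,"rz":0},{"dx":0,"dy":0,"dz":0,"rx":0,"ry":0,"rz":0}]' -1
python3 -m inch '[{"dx":0,"dy":0,"dz":-1,"rx":0,"ry":0,"rz":0},{"dx":0,"dy":0,"dz":-2,"rx":0,"ry":0,"rz":0},{"dx":0,"dy":0,"dz":-2,"rx":0,"ry":0,"rz":0},{"dx":0,"dy":0,"dz":-2,"rx":0,"ry":0,"rz":0},{"dx":0,"dy":0,"dz":0,"rx":0,"ry":0,"rz":0},{"dx":-1.5,"dy":0,"dz":0,"rx":0,"ry":0,"rz":0},{"dx":-3.5,"dy":0,"dz":0,"rx":0,"ry":0,"rz":0},{"dx":-3.5,"dy":0,"dz":0,"rx":0,"ry":0,"rz":0},{"dx":-3.5,"dy":0,"dz":0,"rx":0,"ry":0,"rz":0},{"dx":-3.5,"dy":0,"dz":0,"rx":0,"ry":0,"rz":0},{"dx":-3.5,"dy":0,"dz":0,"rx":0,"ry":0,"rz":0},{"dx":-3.5,"dy":0,"dz":0,"rx":0,"ry":0,"rz":0},{"dx":-3.0,"dy":0,"dz":0,"rx":0,"ry":0,"rz":0},{"dx":-2.0,"dy":0,"dz":0,"rx":0,"ry":0,"rz":0},{"dx":-1.0,"dy":0,"dz":0,"rx":0,"ry":0,"rz":0},{"dx":0,"dy":0,"dz":0,"rx":0,"ry":0,"rz":0},{"dx":0,"dy":0,"dz":0,"rx":0,"ry":0,"rz":0}]'
python3 - <<'E'
from h import *
goto(533.7,-237.2,18,11.7)
E
```

```text
t: 37.22
ee_pos: [0.4816, 0.0491, 0.0215]
orientation: [0.0, 0.631, 0.776, 0.0]
force: [-0.7, 0.9, -0.0]
width: 0.0937
grasp_force: 0.0
t: 37.8
ee_pos: [0.4813, 0.0482, 0.0216]
orientation: [0.0, 0.631, 0.776, 0.0]
force: [0.4, 0.1, 0.3]
width: 0.0537
grasp_force: 30.0
t: 39.22
ee_pos: [0.538, -0.2297, 0.09]
orientation: [-0.002, 0.631, 0.775, 0.0]
force: [-0.1, 1.6, -2.8]
width: 0.0534
grasp_force: 30.0
t 39.2 tcp [ 538.  -229.7   90. ] tool-y 11.7 tool z [-0.002  0.002 -1.   ] | shift cm [-0.67 -0.56  7.2 ] | rz (tool) -0.0 q6 -0.73
```

```bash
python3 -m inch '[{"dx":-0.67,"dy":-0.45,"dz":1.5,"rx":0,"ry":0,"rz":0},{"dx":0,"dy":0,"dz":2.2,"rx":0,"ry":0,"rz":0},{"dx":0,"dy":0,"dz":1.8,"rx":0,"ry":0,"rz":0},{"dx":0,"dy":0,"dz":0.8,"rx":0,"ry":0,"rz":0},{"dx":0,"dy":0,"dz":0.4,"rx":0,"ry":0,"rz":0},{"dx":0,"dy":0,"dz":0.2,"rx":0,"ry":0,"rz":0},{"dx":0,"dy":0,"dz":0.2,"rx":0,"ry":0,"rz":0},{"dx":0,"dy":0,"dz":0,"rx":0,"ry":0,"rz":0},{"dx":0,"dy":0,"dz":0,"rx":0,"ry":0,"rz":0}]'
python3 - <<'E'
from h import *
goto(533.7,-237.2,17.5,11.7)
E
```

```text
t: 39.97
ee_pos: [0.5367, -0.2383, 0.0212]
orientation: [0.001, 0.631, 0.776, 0.0]
force: [-0.5, -0.5, -3.2]
width: 0.054
grasp_force: 30.0
t 40.0 tcp [ 536.7 -238.3   21.2] tool-y 11.8 tool z [ 0.001 -0.001 -1.   ] | shift cm [ 0.17 -0.27  0.37] | rz (tool) 0.001 q6 -0.74
```

```bash
python3 -m inch '[{"dx":0,"dy":0,"dz":0.25,"rx":0,"ry":0,"rz":0},{"dx":0,"dy":0,"dz":0.13,"rx":0,"ry":0,"rz":0},{"dx":0,"dy":0,"dz":0,"rx":0,"ry":0,"rz":0},{"dx":0,"dy":0,"dz":0,"rx":0,"ry":0,"rz":0}]'
python3 -m inch '[{"dx":0,"dy":0,"dz":0,"rx":0,"ry":0,"rz":0},{"dx":0,"dy":0,"dz":0,"rx":0,"ry":0,"rz":0},{"dx":0,"dy":0,"dz":0,"rx":0,"ry":0,"rz":0},{"dx":0,"dy":0,"dz":0,"rx":0,"ry":0,"rz":0},{"dx":0,"dy":0,"dz":0,"rx":0,"ry":0,"rz":0},{"dx":0,"dy":0,"dz":0,"rx":0,"ry":0,"rz":0},{"dx":0,"dy":0,"dz":-1,"rx":0,"ry":0,"rz":0},{"dx":0,"dy":0,"dz":-2,"rx":0,"ry":0,"rz":0},{"dx":0,"dy":0,"dz":-3,"rx":0,"ry":0,"rz":0},{"dx":0,"dy":0,"dz":-3,"rx":0,"ry":0,"rz":0},{"dx":0,"dy":0,"dz":0,"rx":0,"ry":0,"rz":0.122},{"dx":0,"dy":0,"dz":0,"rx":0,"ry":0,"rz":0.122},{"dx":0,"dy":0,"dz":0,"rx":0,"ry":0,"rz":0.122},{"dx":0,"dy":0,"dz":0,"rx":0,"ry":0,"rz":0.122},{"dx":0,"dy":0,"dz":0,"rx":0,"ry":0,"rz":0}]' 1
python3 - <<'E'
from h import *
goto(533.2,-331,90,-16.1)
b=camera("scene"); print("moulds",moulds(camera("top")))
hsv=cv2.cvtColor(b["frame"],cv2.COLOR_RGB2HSV); H,S,V=[hsv[:,:,i].astype(int) for i in range(3)]
m=(H<16)&(S>150)&(V>80); m[:225]=0;m[315:]=0;m[:,:235]=0;m[:,310:]=0
for k in blobs(m,20,400): print("jewel",rect(b,k,.039))
E
```

```text
t: 40.3
ee_pos: [0.5366, -0.2386, 0.0176]
orientation: [0.001, 0.631, 0.776, 0.0]
force: [-0.4, 1.3, 3.6]
width: 0.054
grasp_force: 30.0
t: 41.55
ee_pos: [0.5363, -0.2383, 0.1075]
orientation: [0.001, 0.8, 0.6, 0.0]
force: [0.2, 0.1, -0.4]
width: 0.0939
grasp_force: 0.0
t 41.5 tcp [ 536.3 -238.3  107.5] tool-y -16.3 tool z [ 0.001 -0.001 -1.   ] | shift cm [-8.98  2.31  1.75] | rz (tool) -0.004 q6 -0.25
moulds [array([ 479.2, -131.1,   56.4,   65.8,   -4.8]), array([ 530.6, -270.5,  105.7,  176.8,  -21.3])]
jewel [ 536.3 -334.4   27.    31.1  -45.1]
```

Mould A is still in place and mould C hasn't moved. Go to C.

```bash
python3 -m inch '[{"dx":-2.0,"dy":0.5,"dz":0,"rx":0,"ry":0,"rz":0},{"dx":-3.0,"dy":0.75,"dz":0,"rx":0,"ry":0,"rz":0},{"dx":-2.5,"dy":0.65,"dz":0,"rx":0,"ry":0,"rz":0},{"dx":-1.48,"dy":0.4,"dz":1.7,"rx":0,"ry":0,"rz":0},{"dx":0,"dy":0,"dz":0,"rx":0,"ry":0,"rz":0},{"dx":0,"dy":0,"dz":0,"rx":0,"ry":0,"rz":0},{"dx":0,"dy":0,"dz":0,"rx":0,"ry":0,"rz":0}]'
python3 - <<'E'
from h import *
goto(533.2,-331,15.5,-16.1)
E
```

```text
t: 42.23
ee_pos: [0.5329, -0.33, 0.0896]
orientation: [-0.001, 0.799, 0.601, 0.0]
force: [-0.2, -0.3, 0.0]
width: 0.0937
grasp_force: 0.0
t 42.2 tcp [ 532.9 -330.    89.6] tool-y -16.1 tool z [-0.001  0.001 -1.   ] | shift cm [-0.09  0.06  7.41] | rz (tool) -0.001 q6 -0.38
```

```bash
python3 -m inch '[{"dx":-0.05,"dy":0.05,"dz":2,"rx":0,"ry":0,"rz":0},{"dx":0,"dy":0,"dz":2.2,"rx":0,"ry":0,"rz":0},{"dx":0,"dy":0,"dz":1.8,"rx":0,"ry":0,"rz":0},{"dx":0,"dy":0,"dz":1.0,"rx":0,"ry":0,"rz":0},{"dx":0,"dy":0,"dz":0.3,"rx":0,"ry":0,"rz":0},{"dx":0,"dy":0,"dz":0,"rx":0,"ry":0,"rz":0}]'
python3 -m inch '[{"dx":0,"dy":0,"dz":0,"rx":0,"ry":0,"rz":0},{"dx":0,"dy":0,"dz":0,"rx":0,"ry":0,"rz":0},{"dx":0,"dy":0,"dz":0,"rx":0,"ry":0,"rz":0},{"dx":0,"dy":0,"dz":0,"rx":0,"ry":0,"rz":0},{"dx":0,"dy":0,"dz":0,"rx":0,"ry":0,"rz":0},{"dx":0,"dy":0,"dz":0,"rx":0,"ry":0,"rz":0},{"dx":0,"dy":0,"dz":0,"rx":0,"ry":0,"rz":0},{"dx":0,"dy":0,"dz":0,"rx":0,"ry":0,"rz":0}]' -1
python3 -m inch '[{"dx":0,"dy":0,"dz":-1,"rx":0,"ry":0,"rz":0},{"dx":0,"dy":0,"dz":-2,"rx":0,"ry":0,"rz":0},{"dx":0,"dy":0,"dz":-3,"rx":0,"ry":0,"rz":0},{"dx":0,"dy":0,"dz":-2,"rx":0,"ry":0,"rz":0},{"dx":0,"dy":0,"dz":0,"rx":0,"ry":0,"rz":0}]'
python3 - <<'E'
from h import *
goto(481.5,48.5,80,-16.1)
E
```

```text
t: 42.73
ee_pos: [0.5335, -0.3307, 0.0165]
orientation: [-0.0, 0.799, 0.601, -0.0]
force: [0.2, -0.3, -0.5]
width: 0.0944
grasp_force: 0.0
t: 43.4
ee_pos: [0.5336, -0.3316, 0.0168]
orientation: [0.0, 0.8, 0.6, 0.0]
force: [0.4, -0.4, 2.0]
width: 0.0538
grasp_force: 30.0
t: 43.82
ee_pos: [0.5358, -0.3333, 0.1012]
orientation: [0.004, 0.8, 0.6, 0.001]
force: [0.8, -0.9, -3.0]
width: 0.0535
grasp_force: 30.0
t 43.8 tcp [ 535.8 -333.3  101.2] tool-y -16.2 tool z [ 0.007 -0.005 -1.   ] | shift cm [ 35.15 -15.89   1.89] | rz (tool) -0.002 q6 -0.38
```

```bash
python3 -m inch '[{"dx":1.5,"dy":-0.7,"dz":0,"rx":0,"ry":0,"rz":0},{"dx":3.2,"dy":-1.4,"dz":0,"rx":0,"ry":0,"rz":0},{"dx":3.2,"dy":-1.4,"dz":0,"rx":0,"ry":0,"rz":0},{"dx":3.2,"dy":-1.4,"dz":0,"rx":0,"ry":0,"rz":0},{"dx":3.2,"dy":-1.4,"dz":0,"rx":0,"ry":0,"rz":0},{"dx":3.2,"dy":-1.4,"dz":0,"rx":0,"ry":0,"rz":0},{"dx":3.2,"dy":-1.4,"dz":0,"rx":0,"ry":0,"rz":0},{"dx":3.2,"dy":-1.4,"dz":0,"rx":0,"ry":0,"rz":0},{"dx":3.2,"dy":-1.4,"dz":0,"rx":0,"ry":0,"rz":0},{"dx":3.2,"dy":-1.4,"dz":0,"rx":0,"ry":0,"rz":0},{"dx":2.5,"dy":-1.4,"dz":0,"rx":0,"ry":0,"rz":0},{"dx":1.5,"dy":-0.7,"dz":0,"rx":0,"ry":0,"rz":0},{"dx":0.6,"dy":-0.2,"dz":0,"rx":0,"ry":0,"rz":0},{"dx":0,"dy":0,"dz":0,"rx":0,"ry":0,"rz":0},{"dx":0,"dy":0,"dz":0,"rx":0,"ry":0,"rz":0}]'
python3 - <<'E'
from h import *
goto(481.5,48,50,-16.1)
E
```

```text
t: 45.07
ee_pos: [0.481, 0.0466, 0.096]
orientation: [0.0, 0.8, 0.601, -0.001]
force: [-0.0, -0.3, -3.6]
width: 0.0537
grasp_force: 30.0
t 45.1 tcp [481.   46.6  96. ] tool-y -16.2 tool z [-0.001 -0.001 -1.   ] | shift cm [0.15 0.01 4.6 ] | rz (tool) -0.001 q6 0.24
```

```bash
python3 -m inch '[{"dx":0.12,"dy":0,"dz":1.5,"rx":0,"ry":0,"rz":0},{"dx":0,"dy":0,"dz":1.5,"rx":0,"ry":0,"rz":0},{"dx":0,"dy":0,"dz":1.0,"rx":0,"ry":0,"rz":0},{"dx":0,"dy":0,"dz":0.5,"rx":0,"ry":0,"rz":0},{"dx":0,"dy":0,"dz":0.5,"rx":0,"ry":0,"rz":0},{"dx":0,"dy":0,"dz":0,"rx":0,"ry":0,"rz":0},{"dx":0,"dy":0,"dz":0,"rx":0,"ry":0,"rz":0}]'
python3 -m inch '[{"dx":0,"dy":0,"dz":0.5,"rx":0,"ry":0,"rz":0},{"dx":0,"dy":0,"dz":0.5,"rx":0,"ry":0,"rz":0},{"dx":0,"dy":0,"dz":0.5,"rx":0,"ry":0,"rz":0},{"dx":0,"dy":0,"dz":0.5,"rx":0,"ry":0,"rz":0},{"dx":0,"dy":0,"dz":0.3,"rx":0,"ry":0,"rz":0},{"dx":0,"dy":0,"dz":0,"rx":0,"ry":0,"rz":0},{"dx":0,"dy":0,"dz":0,"rx":0,"ry":0,"rz":0}]'
python3 - <<'E'
from h import *
goto(481.5,48,20.8,-16.1)
E
```

```text
t: 45.65
ee_pos: [0.4818, 0.0477, 0.0466]
orientation: [0.0, 0.8, 0.6, -0.0]
force: [-0.0, 0.9, -3.4]
width: 0.054
grasp_force: 30.0
t: 46.23
ee_pos: [0.4813, 0.0484, 0.0233]
orientation: [-0.0, 0.8, 0.6, -0.0]
force: [-0.7, -0.4, -2.9]
width: 0.054
grasp_force: 30.0
t 46.2 tcp [481.3  48.4  23.3] tool-y -16.2 tool z [-0. -0. -1.] | shift cm [-0.03  0.03  0.25] | rz (tool) -0.002 q6 0.24
```

```bash
python3 -m inch '[{"dx":0,"dy":0,"dz":0.15,"rx":0,"ry":0,"rz":0},{"dx":0,"dy":0,"dz":0.1,"rx":0,"ry":0,"rz":0},{"dx":0,"dy":0,"dz":0,"rx":0,"ry":0,"rz":0},{"dx":0,"dy":0,"dz":0,"rx":0,"ry":0,"rz":0}]'
python3 -m inch '[{"dx":0,"dy":0,"dz":0,"rx":0,"ry":0,"rz":0},{"dx":0,"dy":0,"dz":0,"rx":0,"ry":0,"rz":0},{"dx":0,"dy":0,"dz":0,"rx":0,"ry":0,"rz":0},{"dx":0,"dy":0,"dz":0,"rx":0,"ry":0,"rz":0},{"dx":0,"dy":0,"dz":0,"rx":0,"ry":0,"rz":0},{"dx":0,"dy":0,"dz":0,"rx":0,"ry":0,"rz":0},{"dx":0,"dy":0,"dz":-2,"rx":0,"ry":0,"rz":0},{"dx":0,"dy":0,"dz":-2,"rx":0,"ry":0,"rz":0},{"dx":0,"dy":0,"dz":-2,"rx":0,"ry":0,"rz":0}]' 1
python3 -m inch '[{"dx":0,"dy":0,"dz":0,"rx":0,"ry":0,"rz":-0.121},{"dx":0,"dy":0,"dz":0,"rx":0,"ry":0,"rz":-0.121},{"dx":0,"dy":0,"dz":0,"rx":0,"ry":0,"rz":-0.121},{"dx":0,"dy":0,"dz":0,"rx":0,"ry":0,"rz":-0.121},{"dx":0,"dy":0,"dz":0,"rx":0,"ry":0,"rz":-0.121},{"dx":0,"dy":0,"dz":0,"rx":0,"ry":0,"rz":-0.121},{"dx":0,"dy":0,"dz":0,"rx":0,"ry":0,"rz":-0.121},{"dx":0,"dy":0,"dz":0,"rx":0,"ry":0,"rz":-0.121},{"dx":0,"dy":0,"dz":0,"rx":0,"ry":0,"rz":-0.121},{"dx":0,"dy":0,"dz":0,"rx":0,"ry":0,"rz":-0.121},{"dx":0,"dy":0,"dz":0,"rx":0,"ry":0,"rz":-0.121},{"dx":0,"dy":0,"dz":0,"rx":0,"ry":0,"rz":-0.121},{"dx":0,"dy":0,"dz":0,"rx":0,"ry":0,"rz":-0.119},{"dx":0,"dy":0,"dz":0,"rx":0,"ry":0,"rz":0}]'
python3 - <<'E'
from h import *
goto(481.3,48.8,47.5,73.8)
E
```

```text
t: 46.57
ee_pos: [0.4815, 0.0483, 0.0211]
orientation: [0.0, 0.8, 0.6, 0.0]
force: [0.9, -0.4, -3.8]
width: 0.0537
grasp_force: 30.0
t: 47.32
ee_pos: [0.481, 0.0483, 0.0815]
orientation: [-0.0, 0.8, 0.6, -0.0]
force: [0.4, -0.4, -0.4]
width: 0.094
grasp_force: 0.0
t: 48.48
ee_pos: [0.4814, 0.0483, 0.081]
orientation: [0.0, 0.14, 0.99, -0.0]
force: [-0.1, -0.6, -0.2]
width: 0.094
grasp_force: 0.0
t 48.5 tcp [481.4  48.3  81. ] tool-y 73.9 tool z [ 0. -0. -1.] | shift cm [0.02 0.05 3.35] | rz (tool) 0.002 q6 -1.33
```

```bash
python3 -m inch '[{"dx":0,"dy":0.04,"dz":1.5,"rx":0,"ry":0,"rz":0},{"dx":0,"dy":0,"dz":1.0,"rx":0,"ry":0,"rz":0},{"dx":0,"dy":0,"dz":0.85,"rx":0,"ry":0,"rz":0},{"dx":0,"dy":0,"dz":0,"rx":0,"ry":0,"rz":0},{"dx":0,"dy":0,"dz":0,"rx":0,"ry":0,"rz":0}]'
python3 -m inch '[{"dx":0,"dy":0,"dz":0,"rx":0,"ry":0,"rz":0},{"dx":0,"dy":0,"dz":0,"rx":0,"ry":0,"rz":0},{"dx":0,"dy":0,"dz":0,"rx":0,"ry":0,"rz":0},{"dx":0,"dy":0,"dz":0,"rx":0,"ry":0,"rz":0},{"dx":0,"dy":0,"dz":0,"rx":0,"ry":0,"rz":0},{"dx":0,"dy":0,"dz":0,"rx":0,"ry":0,"rz":0},{"dx":0,"dy":0,"dz":0,"rx":0,"ry":0,"rz":0},{"dx":0,"dy":0,"dz":0,"rx":0,"ry":0,"rz":0},{"dx":0,"dy":0,"dz":0,"rx":0,"ry":0,"rz":0},{"dx":0,"dy":0,"dz":0,"rx":0,"ry":0,"rz":0}]' -1
python3 -m inch '[{"dx":0,"dy":0,"dz":-1,"rx":0,"ry":0,"rz":0},{"dx":0,"dy":0,"dz":-2,"rx":0,"ry":0,"rz":0},{"dx":0,"dy":0,"dz":-2,"rx":0,"ry":0,"rz":0},{"dx":0,"dy":0,"dz":-1,"rx":0,"ry":0,"rz":0},{"dx":0,"dy":0,"dz":0,"rx":0,"ry":0,"rz":0}]'
python3 - <<'E'
from h import *
goto(594.4,249.2,100,73.8)
E
```

```text
t: 48.9
ee_pos: [0.4813, 0.0487, 0.0472]
orientation: [-0.0, 0.142, 0.99, -0.0]
force: [0.2, -0.1, -0.5]
width: 0.0938
grasp_force: 0.0
t: 49.73
ee_pos: [0.4816, 0.0487, 0.0476]
orientation: [0.0, 0.141, 0.99, -0.0]
force: [0.3, -0.4, -0.1]
width: 0.0329
grasp_force: 30.0
t: 50.15
ee_pos: [0.4834, 0.0487, 0.1097]
orientation: [0.003, 0.141, 0.99, 0.0]
force: [-0.0, 0.0, 0.3]
width: 0.0327
grasp_force: 30.0
t 50.1 tcp [483.4  48.7 109.7] tool-y 73.8 tool z [ 0.005 -0.    -1.   ] | shift cm [-5.06 22.35  1.02] | rz (tool) -0.0 q6 -1.33
```

```bash
python3 -m inch '[{"dx":-0.3,"dy":1.5,"dz":0,"rx":0,"ry":0,"rz":0},{"dx":-0.7,"dy":3.0,"dz":0,"rx":0,"ry":0,"rz":0},{"dx":-0.7,"dy":3.0,"dz":0,"rx":0,"ry":0,"rz":0},{"dx":-0.7,"dy":3.0,"dz":0,"rx":0,"ry":0,"rz":0},{"dx":-0.7,"dy":3.0,"dz":0,"rx":0,"ry":0,"rz":0},{"dx":-0.7,"dy":3.0,"dz":0,"rx":0,"ry":0,"rz":0},{"dx":-0.7,"dy":3.0,"dz":0,"rx":0,"ry":0,"rz":0},{"dx":-0.4,"dy":2.0,"dz":0,"rx":0,"ry":0,"rz":0},{"dx":-0.16,"dy":0.85,"dz":0,"rx":0,"ry":0,"rz":0},{"dx":0,"dy":0,"dz":0,"rx":0,"ry":0,"rz":0},{"dx":0,"dy":0,"dz":2,"rx":0,"ry":0,"rz":0},{"dx":0,"dy":0,"dz":2,"rx":0,"ry":0,"rz":0},{"dx":0,"dy":0,"dz":2,"rx":0,"ry":0,"rz":0},{"dx":0,"dy":0,"dz":0.7,"rx":0,"ry":0,"rz":0},{"dx":0,"dy":0,"dz":0,"rx":0,"ry":0,"rz":0},{"dx":0,"dy":0,"dz":0,"rx":0,"ry":0,"rz":0}]'
python3 - <<'E'
from h import *
goto(594.4,249.2,24,73.8)
E
```

```text
t: 51.48
ee_pos: [0.5921, 0.2483, 0.0406]
orientation: [-0.0, 0.141, 0.99, -0.0]
force: [0.9, 0.3, -0.7]
width: 0.0325
grasp_force: 30.0
t 51.5 tcp [592.1 248.3  40.6] tool-y 73.8 tool z [-0.001 -0.001 -1.   ] | shift cm [-0.19  0.15  1.66] | rz (tool) -0.001 q6 -1.0
```

```bash
python3 -m inch '[{"dx":-0.15,"dy":0.1,"dz":0.6,"rx":0,"ry":0,"rz":0},{"dx":0,"dy":0,"dz":0.5,"rx":0,"ry":0,"rz":0},{"dx":0,"dy":0,"dz":0.3,"rx":0,"ry":0,"rz":0},{"dx":0,"dy":0,"dz":0.15,"rx":0,"ry":0,"rz":0},{"dx":0,"dy":0,"dz":0.1,"rx":0,"ry":0,"rz":0},{"dx":0,"dy":0,"dz":0,"rx":0,"ry":0,"rz":0},{"dx":0,"dy":0,"dz":0,"rx":0,"ry":0,"rz":0}]'
python3 - <<'E'
from h import *
goto(594.4,249.2,22.5,73.8)
E
```

```text
t: 52.07
ee_pos: [0.5943, 0.2498, 0.0241]
orientation: [0.0, 0.141, 0.99, -0.0]
force: [0.5, 0.6, -0.7]
width: 0.0328
grasp_force: 30.0
t 52.1 tcp [594.3 249.8  24.1] tool-y 73.8 tool z [ 0. -0. -1.] | shift cm [-0.03 -0.06  0.16] | rz (tool) 0.0 q6 -1.0
```

```bash
python3 -m inch '[{"dx":0,"dy":-0.04,"dz":0.15,"rx":0,"ry":0,"rz":0},{"dx":0,"dy":0,"dz":0,"rx":0,"ry":0,"rz":0},{"dx":0,"dy":0,"dz":0,"rx":0,"ry":0,"rz":0}]'
python3 -m inch '[{"dx":0,"dy":0,"dz":0,"rx":0,"ry":0,"rz":0},{"dx":0,"dy":0,"dz":0,"rx":0,"ry":0,"rz":0},{"dx":0,"dy":0,"dz":0,"rx":0,"ry":0,"rz":0},{"dx":0,"dy":0,"dz":0,"rx":0,"ry":0,"rz":0},{"dx":0,"dy":0,"dz":-0.5,"rx":0,"ry":0,"rz":0},{"dx":0,"dy":0,"dz":-1,"rx":0,"ry":0,"rz":0},{"dx":0,"dy":0,"dz":-2,"rx":0,"ry":0,"rz":0},{"dx":0,"dy":0,"dz":-2.5,"rx":0,"ry":0,"rz":0},{"dx":0,"dy":0,"dz":-2.5,"rx":0,"ry":0,"rz":0},{"dx":0,"dy":0,"dz":0,"rx":0,"ry":0,"rz":0}]' -0.06
python3 -m inch '[{"dx":0,"dy":0,"dz":0,"rx":0,"ry":0,"rz":0.121},{"dx":0,"dy":0,"dz":0,"rx":0,"ry":0,"rz":0.121},{"dx":0,"dy":0,"dz":0,"rx":0,"ry":0,"rz":0.121},{"dx":0,"dy":0,"dz":0,"rx":0,"ry":0,"rz":0.121},{"dx":0,"dy":0,"dz":0,"rx":0,"ry":0,"rz":0.121},{"dx":0,"dy":0,"dz":0,"rx":0,"ry":0,"rz":0.121},{"dx":0,"dy":0,"dz":0,"rx":0,"ry":0,"rz":0.121},{"dx":0,"dy":0,"dz":0,"rx":0,"ry":0,"rz":0.121},{"dx":0,"dy":0,"dz":0,"rx":0,"ry":0,"rz":0.121},{"dx":0,"dy":0,"dz":0,"rx":0,"ry":0,"rz":0.121},{"dx":0,"dy":0,"dz":0,"rx":0,"ry":0,"rz":0.121},{"dx":0,"dy":0,"dz":0,"rx":0,"ry":0,"rz":0.121},{"dx":0,"dy":0,"dz":0,"rx":0,"ry":0,"rz":0.119},{"dx":0,"dy":0,"dz":0,"rx":0,"ry":0,"rz":0}]'
python3 -m inch '[{"dx":-1.5,"dy":-0.35,"dz":0,"rx":0,"ry":0,"rz":0},{"dx":-3.2,"dy":-0.75,"dz":0,"rx":0,"ry":0,"rz":0},{"dx":-3.2,"dy":-0.75,"dz":0,"rx":0,"ry":0,"rz":0},{"dx":-3.2,"dy":-0.75,"dz":0,"rx":0,"ry":0,"rz":0},{"dx":-3.2,"dy":-0.75,"dz":0,"rx":0,"ry":0,"rz":0},{"dx":-3.2,"dy":-0.75,"dz":0,"rx":0,"ry":0,"rz":0},{"dx":-2.6,"dy":-0.65,"dz":0,"rx":0,"ry":0,"rz":0},{"dx":-1.6,"dy":-0.4,"dz":0,"rx":0,"ry":0,"rz":0},{"dx":-0.75,"dy":-0.15,"dz":0,"rx":0,"ry":0,"rz":0},{"dx":0,"dy":0,"dz":0,"rx":0,"ry":0,"rz":0},{"dx":0,"dy":0,"dz":0,"rx":0,"ry":0,"rz":0}]' 1
python3 - <<'E'
from h import *
goto(481.3,48.4,20.9,-16.1)
b=camera("scene")
B=cv2.resize(b["frame"][155:255,305:435],(780,600),interpolation=cv2.INTER_CUBIC)
cv2.imwrite("pics/c10.png",B[:,:,::-1])
E
```

```text
t: 52.32
ee_pos: [0.5942, 0.2495, 0.0226]
orientation: [0.0, 0.141, 0.99, 0.0]
force: [-0.7, 0.6, 0.3]
width: 0.0328
grasp_force: 30.0
t: 53.15
ee_pos: [0.5978, 0.2506, 0.114]
orientation: [0.005, 0.141, 0.99, 0.002]
force: [0.4, 1.7, 0.9]
width: 0.0441
grasp_force: 0.0
t: 54.32
ee_pos: [0.5939, 0.2493, 0.1074]
orientation: [0.0, 0.8, 0.6, -0.0]
force: [0.1, 0.3, -0.1]
width: 0.0442
grasp_force: 0.0
t: 55.23
ee_pos: [0.4812, 0.0488, 0.1078]
orientation: [0.0, 0.8, 0.6, 0.001]
force: [0.2, -0.7, 0.3]
width: 0.0942
grasp_force: 0.0
t 55.2 tcp [481.2  48.8 107.8] tool-y -16.2 tool z [ 0.001  0.    -1.   ] | shift cm [-0.04  0.02  8.69] | rz (tool) -0.002 q6 0.24
```

View pics/c10.png

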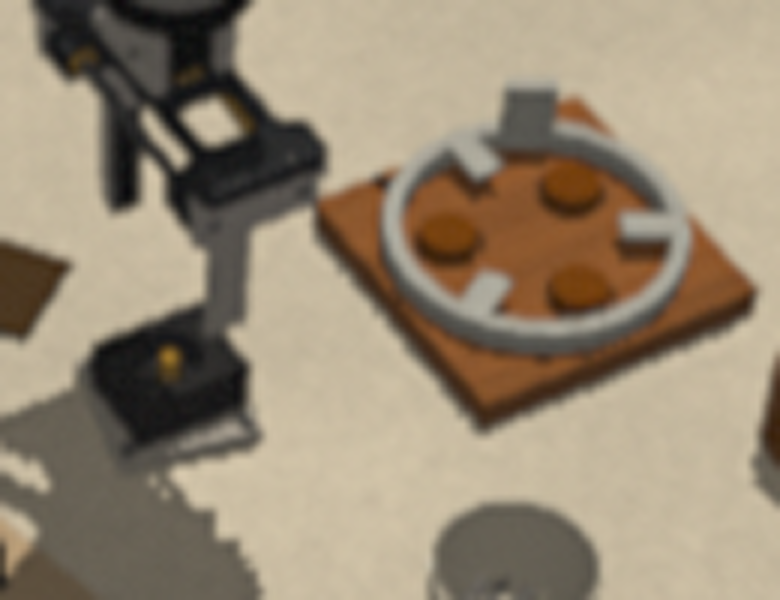

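The crop shows all three jewels flat in their wells, at (447,237), (571,187) and (580,288). The empty mould is on the peg. I'll return mould C.

```bash
python3 -m inch '[{"dx":-0.04,"dy":0,"dz":2,"rx":0,"ry":0,"rz":0},{"dx":0,"dy":0,"dz":2.5,"rx":0,"ry":0,"rz":0},{"dx":0,"dy":0,"dz":2.2,"rx":0,"ry":0,"rz":0},{"dx":0,"dy":0,"dz":1.3,"rx":0,"ry":0,"rz":0},{"dx":0,"dy":0,"dz":0.7,"rx":0,"ry":0,"rz":0},{"dx":0,"dy":0,"dz":0,"rx":0,"ry":0,"rz":0},{"dx":0,"dy":0,"dz":0,"rx":0,"ry":0,"rz":0}]'
python3 -m inch '[{"dx":0,"dy":0,"dz":0,"rx":0,"ry":0,"rz":0},{"dx":0,"dy":0,"dz":0,"rx":0,"ry":0,"rz":0},{"dx":0,"dy":0,"dz":0,"rx":0,"ry":0,"rz":0},{"dx":0,"dy":0,"dz":0,"rx":0,"ry":0,"rz":0},{"dx":0,"dy":0,"dz":0,"rx":0,"ry":0,"rz":0},{"dx":0,"dy":0,"dz":0,"rx":0,"ry":0,"rz":0},{"dx":0,"dy":0,"dz":0,"rx":0,"ry":0,"rz":0}]' -1
python3 -m inch '[{"dx":0,"dy":0,"dz":-1,"rx":0,"ry":0,"rz":0},{"dx":0,"dy":0,"dz":-2,"rx":0,"ry":0,"rz":0},{"dx":0,"dy":0,"dz":-2,"rx":0,"ry":0,"rz":0},{"dx":0,"dy":0,"dz":-2,"rx":0,"ry":0,"rz":0},{"dx":0,"dy":0,"dz":0,"rx":0,"ry":0,"rz":0}]'
python3 -m inch '[{"dx":-1.5,"dy":0.7,"dz":0,"rx":0,"ry":0,"rz":0},{"dx":-3.2,"dy":1.45,"dz":0,"rx":0,"ry":0,"rz":0},{"dx":-3.2,"dy":1.45,"dz":0,"rx":0,"ry":0,"rz":0},{"dx":-3.2,"dy":1.45,"dz":0,"rx":0,"ry":0,"rz":0},{"dx":-3.2,"dy":1.45,"dz":0,"rx":0,"ry":0,"rz":0},{"dx":-3.2,"dy":1.45,"dz":0,"rx":0,"ry":0,"rz":0},{"dx":-3.2,"dy":1.45,"dz":0,"rx":0,"ry":0,"rz":0},{"dx":-3.2,"dy":1.45,"dz":0,"rx":0,"ry":0,"rz":0},{"dx":-3.2,"dy":1.45,"dz":0,"rx":0,"ry":0,"rz":0},{"dx":-3.2,"dy":1.45,"dz":0,"rx":0,"ry":0,"rz":0},{"dx":-2.5,"dy":1.1,"dz":0,"rx":0,"ry":0,"rz":0},{"dx":-1.5,"dy":0.7,"dz":0,"rx":0,"ry":0,"rz":0},{"dx":-0.6,"dy":0.2,"dz":0,"rx":0,"ry":0,"rz":0},{"dx":0,"dy":0,"dz":0,"rx":0,"ry":0,"rz":0},{"dx":0,"dy":0,"dz":0,"rx":0,"ry":0,"rz":0}]'
python3 - <<'E'
from h import *
goto(533.6,-331.6,17,-16.1); a=camera("top"); b=camera("scene"); print(moulds(a))
B=cv2.resize(b["frame"][215:345,195:355],(738,600),interpolation=cv2.INTER_CUBIC)
cv2.imwrite("pics/c11.png",B[:,:,::-1])
E
```

```text
t: 55.87
ee_pos: [0.4811, 0.0488, 0.0206]
orientation: [0.0, 0.799, 0.601, 0.0]
force: [0.8, -0.9, 0.0]
width: 0.094
grasp_force: 0.0
t: 56.45
ee_pos: [0.4807, 0.0481, 0.0208]
orientation: [0.0, 0.8, 0.6, 0.0]
force: [0.6, 0.2, 1.3]
width: 0.0536
grasp_force: 30.0
t: 56.87
ee_pos: [0.4828, 0.0482, 0.0933]
orientation: [0.002, 0.8, 0.6, 0.002]
force: [1.1, -0.3, -2.8]
width: 0.0537
grasp_force: 30.0
t: 58.12
ee_pos: [0.5334, -0.3291, 0.0896]
orientation: [-0.002, 0.8, 0.6, 0.0]
force: [-1.5, 0.3, -3.1]
width: 0.0541
grasp_force: 30.0
t 58.1 tcp [ 533.4 -329.1   89.6] tool-y -16.2 tool z [-0.002  0.003 -1.   ] | shift cm [-0.25  0.11  7.26] | rz (tool) -0.002 q6 -0.38
[array([ 480.2, -131.1,   53.9,   66.1,   -4.5]), array([ 533.5, -234.9,   55.3,   70.6,   11.7]), array([ 557.7, -352.5,   58.5,  113.8,   10.3])]
```

View pics/c11.png

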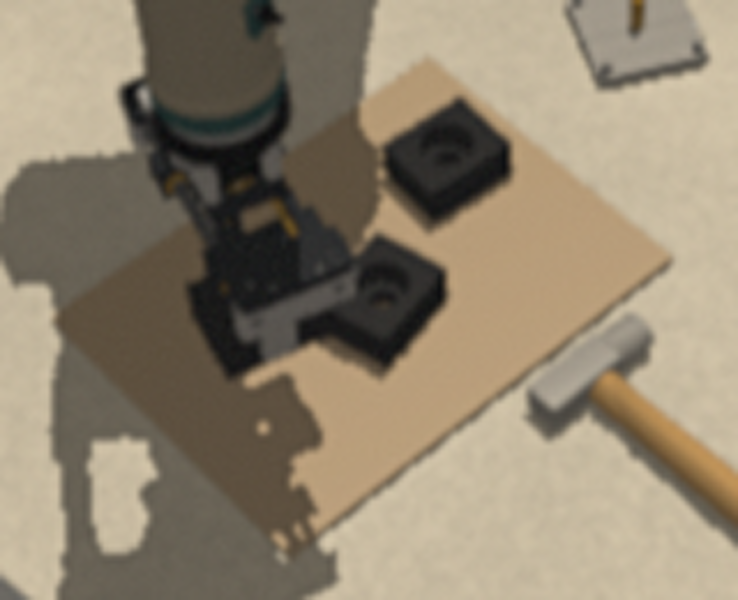

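The crop shows moulds A (448,158) and B (385,300) upright and empty on the shelf, with mould C held above its old place. I'll set it down.

```bash
python3 -m inch '[{"dx":-0.25,"dy":0.0,"dz":1.5,"rx":0,"ry":0,"rz":0},{"dx":0,"dy":0,"dz":2.2,"rx":0,"ry":0,"rz":0},{"dx":0,"dy":0,"dz":1.8,"rx":0,"ry":0,"rz":0},{"dx":0,"dy":0,"dz":0.9,"rx":0,"ry":0,"rz":0},{"dx":0,"dy":0,"dz":0.4,"rx":0,"ry":0,"rz":0},{"dx":0,"dy":0,"dz":0.2,"rx":0,"ry":0,"rz":0},{"dx":0,"dy":0,"dz":0,"rx":0,"ry":0,"rz":0},{"dx":0,"dy":0,"dz":0,"rx":0,"ry":0,"rz":0}]'
python3 - <<'E'
from h import *
goto(533.6,-331.6,16.6,-16.1)
E
```

```text
t: 58.88
ee_pos: [0.5342, -0.3335, 0.0216]
orientation: [0.001, 0.8, 0.6, 0.0]
force: [0.9, -0.9, -2.8]
width: 0.0536
grasp_force: 30.0
t 58.9 tcp [ 534.2 -333.5   21.6] tool-y -16.2 tool z [ 0.002 -0.001 -1.   ] | shift cm [ 0.17 -0.11  0.5 ] | rz (tool) -0.002 q6 -0.39
```

```bash
python3 -m inch '[{"dx":0,"dy":0,"dz":0.3,"rx":0,"ry":0,"rz":0},{"dx":0,"dy":0,"dz":0.15,"rx":0,"ry":0,"rz":0},{"dx":0,"dy":0,"dz":0.08,"rx":0,"ry":0,"rz":0},{"dx":0,"dy":0,"dz":0,"rx":0,"ry":0,"rz":0},{"dx":0,"dy":0,"dz":0,"rx":0,"ry":0,"rz":0}]'
python3 -m inch '[{"dx":0,"dy":0,"dz":0,"rx":0,"ry":0,"rz":0},{"dx":0,"dy":0,"dz":0,"rx":0,"ry":0,"rz":0},{"dx":0,"dy":0,"dz":0,"rx":0,"ry":0,"rz":0},{"dx":0,"dy":0,"dz":0,"rx":0,"ry":0,"rz":0},{"dx":0,"dy":0,"dz":0,"rx":0,"ry":0,"rz":0},{"dx":0,"dy":0,"dz":0,"rx":0,"ry":0,"rz":0},{"dx":0,"dy":0,"dz":-1,"rx":0,"ry":0,"rz":0},{"dx":0,"dy":0,"dz":-2,"rx":0,"ry":0,"rz":0},{"dx":0,"dy":0,"dz":-3,"rx":0,"ry":0,"rz":0},{"dx":0,"dy":0,"dz":-3,"rx":0,"ry":0,"rz":0},{"dx":0,"dy":0,"dz":-3,"rx":0,"ry":0,"rz":0.105},{"dx":0,"dy":0,"dz":-1,"rx":0,"ry":0,"rz":0.105},{"dx":0,"dy":0,"dz":0,"rx":0,"ry":0,"rz":0.105},{"dx":0,"dy":0,"dz":0,"rx":0,"ry":0,"rz":0.105},{"dx":0,"dy":0,"dz":0,"rx":0,"ry":0,"rz":0.105},{"dx":0,"dy":0,"dz":0,"rx":0,"ry":0,"rz":0}]' 1
python3 -m inch '[{"dx":1.2,"dy":-1.4,"dz":0,"rx":0,"ry":0,"rz":0},{"dx":2.5,"dy":-2.75,"dz":0,"rx":0,"ry":0,"rz":0},{"dx":2.5,"dy":-2.75,"dz":0,"rx":0,"ry":0,"rz":0},{"dx":2.5,"dy":-2.75,"dz":0,"rx":0,"ry":0,"rz":0},{"dx":2.5,"dy":-2.75,"dz":0,"rx":0,"ry":0,"rz":0},{"dx":2.5,"dy":-2.75,"dz":0,"rx":0,"ry":0,"rz":0},{"dx":2.5,"dy":-2.75,"dz":0,"rx":0,"ry":0,"rz":0},{"dx":2.5,"dy":-2.75,"dz":0,"rx":0,"ry":0,"rz":0},{"dx":2.5,"dy":-2.75,"dz":0,"rx":0,"ry":0,"rz":0},{"dx":2.5,"dy":-2.75,"dz":0,"rx":0,"ry":0,"rz":0},{"dx":2.5,"dy":-2.75,"dz":0,"rx":0,"ry":0,"rz":0},{"dx":2.5,"dy":-2.75,"dz":0,"rx":0,"ry":0,"rz":0},{"dx":2.5,"dy":-2.75,"dz":0,"rx":0,"ry":0,"rz":0},{"dx":2.5,"dy":-2.75,"dz":0,"rx":0,"ry":0,"rz":0},{"dx":2.5,"dy":-2.75,"dz":0,"rx":0,"ry":0,"rz":0},{"dx":2.5,"dy":-2.75,"dz":0,"rx":0,"ry":0,"rz":0},{"dx":2.5,"dy":-2.75,"dz":0,"rx":0,"ry":0,"rz":0},{"dx":2.5,"dy":-2.75,"dz":0,"rx":0,"ry":0,"rz":0},{"dx":0,"dy":0,"dz":0,"rx":0,"ry":0,"rz":0},{"dx":0,"dy":0,"dz":0,"rx":0,"ry":0,"rz":0}]' -1
python3 - <<'E'
from h import *
goto(515.9,338.4,48,-46.2)
print(moulds(camera("top")))
E
```

```text
t: 59.3
ee_pos: [0.534, -0.3337, 0.0168]
orientation: [0.001, 0.8, 0.6, 0.0]
force: [-1.1, 0.7, 5.7]
width: 0.0536
grasp_force: 30.0
t: 60.63
ee_pos: [0.5336, -0.3333, 0.1462]
orientation: [0.001, 0.928, 0.371, 0.0]
force: [-0.1, 0.0, 0.2]
width: 0.094
grasp_force: 0.0
t: 62.3
ee_pos: [0.5151, 0.3188, 0.1451]
orientation: [-0.0, 0.927, 0.375, -0.0]
force: [-0.2, -0.3, -0.7]
width: 0.0004
grasp_force: 0.0
t 62.3 tcp [515.1 318.8 145.1] tool-y -46.0 tool z [-0.001 -0.    -1.   ] | shift cm [ 1.43 -1.35  9.7 ] | rz (tool) 0.004 q6 1.24
[array([ 480.2, -131.1,   53.9,   66.1,   -4.5]), array([ 533.4, -235. ,   56. ,   70.4,   12.4]), array([ 531. , -328.1,   59.2,   69.2,  -16.1])]
```

```bash
python3 -m inch '[{"dx":1.0,"dy":-1.0,"dz":0,"rx":0,"ry":0,"rz":0},{"dx":0.6,"dy":-0.35,"dz":1.5,"rx":0,"ry":0,"rz":0},{"dx":0,"dy":0,"dz":2.5,"rx":0,"ry":0,"rz":0},{"dx":0,"dy":0,"dz":2.5,"rx":0,"ry":0,"rz":0},{"dx":0,"dy":0,"dz":2.0,"rx":0,"ry":0,"rz":0},{"dx":0,"dy":0,"dz":1.2,"rx":0,"ry":0,"rz":0},{"dx":0,"dy":0,"dz":0,"rx":0,"ry":0,"rz":0},{"dx":0,"dy":0,"dz":0,"rx":0,"ry":0,"rz":0}]'
python3 - <<'E'
from h import *
goto(512.3,334.9,48,-46.2)
E
```

```text
t: 63.02
ee_pos: [0.5188, 0.3368, 0.048]
orientation: [0.0, 0.928, 0.372, -0.001]
force: [-0.2, 0.3, -0.2]
width: 0.0006
grasp_force: 0.0
t 63.0 tcp [518.8 336.8  48. ] tool-y -46.4 tool z [-0.001 -0.001 -1.   ] | shift cm [-0.6  -0.31 -0.  ] | rz (tool) -0.003 q6 1.27
```

```bash
python3 -m inch '[{"dx":-0.6,"dy":-0.25,"dz":0,"rx":0,"ry":0,"rz":0},{"dx":-0.826,"dy":-0.195,"dz":0,"rx":0,"ry":0,"rz":-0.103},{"dx":-0.826,"dy":-0.195,"dz":0,"rx":0,"ry":0,"rz":-0.103},{"dx":-0.826,"dy":-0.195,"dz":0,"rx":0,"ry":0,"rz":-0.103},{"dx":-0.826,"dy":-0.195,"dz":0,"rx":0,"ry":0,"rz":-0.103},{"dx":-0.826,"dy":-0.195,"dz":0,"rx":0,"ry":0,"rz":-0.103},{"dx":0,"dy":0,"dz":0,"rx":0,"ry":0,"rz":0},{"dx":0,"dy":0,"dz":0,"rx":0,"ry":0,"rz":0}]'
python3 - <<'E'
from h import *
C=np.array([550.4,262.]);u=lambda a:np.array([np.cos(np.radians(a)),np.sin(np.radians(a))])
for d in(29.5,47.2,60): g=133.8+d; print(d); goto(*(C+79*u(g)-23*u(g+90)),48,g)
E
```

```text
t: 63.68
ee_pos: [0.4821, 0.307, 0.0497]
orientation: [0.0, 0.804, 0.595, 0.001]
force: [-0.3, -0.0, -0.5]
width: 0.0004
grasp_force: 0.0
29.5
t 63.7 tcp [482.1 307.   49.7] tool-y -17.0 tool z [ 0.002  0.001 -1.   ] | shift cm [-0.05 -0.07  0.17] | rz (tool) -0.005 q6 0.74
47.2
t 63.7 tcp [482.1 307.   49.7] tool-y -17.0 tool z [ 0.002  0.001 -1.   ] | shift cm [-2.56 -0.38  0.16] | rz (tool) -0.314 q6 0.74
60
t 63.7 tcp [482.1 307.   49.7] tool-y -17.0 tool z [ 0.002  0.001 -1.   ] | shift cm [-4.38 -0.12  0.16] | rz (tool) -0.537 q6 0.74
```

```bash
python3 -m inch '[{"dx":-0.87,"dy":-0.22,"dz":0,"rx":0,"ry":0,"rz":-0.103},{"dx":-0.826,"dy":-0.195,"dz":0,"rx":0,"ry":0,"rz":-0.103},{"dx":-0.826,"dy":-0.195,"dz":0,"rx":0,"ry":0,"rz":-0.103},{"dx":-0.826,"dy":-0.195,"dz":0,"rx":0,"ry":0,"rz":-0.103},{"dx":-0.6,"dy":-0.14,"dz":0,"rx":0,"ry":0,"rz":-0.08},{"dx":0,"dy":0,"dz":0,"rx":0,"ry":0,"rz":0},{"dx":0,"dy":0,"dz":0,"rx":0,"ry":0,"rz":0}]'
python3 -m inch '[{"dx":-0.3,"dy":-0.04,"dz":0,"rx":0,"ry":0,"rz":-0.03},{"dx":0,"dy":0,"dz":0,"rx":0,"ry":0,"rz":0},{"dx":0,"dy":0,"dz":0,"rx":0,"ry":0,"rz":0}]'
python3 - <<'E'
from h import *
C=np.array([550.4,262.]);u=lambda a:np.array([np.cos(np.radians(a)),np.sin(np.radians(a))])
for d in(60,): g=133.8+d; print(d); goto(*(C+79*u(g)-23*u(g+90)),48,g)
E
```

```text
t: 64.27
ee_pos: [0.47, 0.2701, 0.0493]
orientation: [0.0, 0.635, 0.773, 0.002]
force: [0.6, 1.9, 1.6]
width: 0.0006
grasp_force: 1.2
t: 64.52
ee_pos: [0.4698, 0.27, 0.0493]
orientation: [-0.001, 0.624, 0.782, 0.003]
force: [-0.3, 9.5, 2.5]
width: 0.0005
grasp_force: 4.7
60
t 64.5 tcp [469.8 270.   49.3] tool-y 12.8 tool z [ 0.002  0.007 -1.   ] | shift cm [-0.4  -0.26  0.13] | rz (tool) -0.017 q6 0.16
```

```bash
python3 -m inch '[{"dx":-0.3,"dy":0,"dz":0,"rx":0,"ry":0,"rz":-0.015},{"dx":0,"dy":0,"dz":0,"rx":0,"ry":0,"rz":0},{"dx":0,"dy":0,"dz":0,"rx":0,"ry":0,"rz":0}]'
python3 - <<'E'
from h import *
C=np.array([550.4,262.]);u=lambda a:np.array([np.cos(np.radians(a)),np.sin(np.radians(a))])
for d in(60,): g=133.8+d; print(d); goto(*(C+79*u(g)-23*u(g+90)),48,g)
c=camera("scene"); cv2.imwrite("pics/c12.png",cv2.resize(c["frame"][145:235,345:445],(780,702))[:600,:,::-1])
E
```

```text
t: 64.77
ee_pos: [0.4697, 0.2699, 0.0494]
orientation: [-0.003, 0.619, 0.786, 0.005]
force: [-2.8, 15.7, 2.1]
width: 0.0005
grasp_force: 8.5
60
t 64.8 tcp [469.7 269.9  49.4] tool-y 13.6 tool z [ 0.001  0.012 -1.   ] | shift cm [-0.39 -0.25  0.13] | rz (tool) -0.004 q6 0.14
```

```bash
python3 -m inch '[{"dx":1.0,"dy":0,"dz":0,"rx":0,"ry":0,"rz":0},{"dx":1.5,"dy":0,"dz":0,"rx":0,"ry":0,"rz":0},{"dx":0,"dy":0,"dz":-2.5,"rx":0,"ry":0,"rz":0},{"dx":0,"dy":0,"dz":-2.5,"rx":0,"ry":0,"rz":0},{"dx":0,"dy":0,"dz":-2.5,"rx":0,"ry":0,"rz":0},{"dx":-3.5,"dy":-1,"dz":0,"rx":0,"ry":0,"rz":0},{"dx":-3.5,"dy":-1,"dz":0,"rx":0,"ry":0,"rz":0},{"dx":-3.5,"dy":-1,"dz":0,"rx":0,"ry":0,"rz":0},{"dx":-3.5,"dy":-1,"dz":0,"rx":0,"ry":0,"rz":0},{"dx":-3.5,"dy":-1,"dz":0,"rx":0,"ry":0,"rz":0},{"dx":-3.5,"dy":-1,"dz":0,"rx":0,"ry":0,"rz":0},{"dx":-3.5,"dy":-1,"dz":0,"rx":0,"ry":0,"rz":0},{"dx":-3.5,"dy":-1,"dz":0,"rx":0,"ry":0,"rz":0},{"dx":-3.5,"dy":-1,"dz":0,"rx":0,"ry":0,"rz":0},{"dx":-3.5,"dy":-1,"dz":0,"rx":0,"ry":0,"rz":0},{"dx":0,"dy":0,"dz":0,"rx":0,"ry":0,"rz":0}]'
python3 - <<'E'
from h import *
def ana(c,C,z=.0365):
    hsv=cv2.cvtColor(c["frame"],cv2.COLOR_RGB2HSV).astype(int)
    v,u=np.nonzero((hsv[:,:,1]<40)&(hsv[:,:,2]>130))
    w=ray(c,np.c_[u,v],z)*1000-C; r=np.linalg.norm(w,axis=1); a=np.degrees(np.arctan2(w[:,1],w[:,0]))
    k=(r>48)&(r<67); ph=a[k]; 
    for lo in(-76,44,164):
        d=(ph-lo)%360; s=d<120; print("tongue",round((lo+np.median(d[s]))%360,1),s.sum())
t=camera("top"); s=camera("scene")
ana(t,np.array([548.9,263.3])); ana(s,np.array([553.9,258.3]))
im=cv2.imread("pics/top0.png")[:,:,::-1]; print("start"); ana(dict(t,frame=np.ascontiguousarray(im)),np.array([548.9,263.3]))
A=cv2.resize(t["frame"][212:312,125:225],(400,400),interpolation=cv2.INTER_CUBIC);B=cv2.resize(s["frame"][150:235,355:440],(400,400),interpolation=cv2.INTER_CUBIC)
cv2.imwrite("pics/c13.png",np.hstack([A,B])[:,:,::-1])
E
```

```text
t: 66.15
ee_pos: [0.4508, -0.0824, 0.1234]
orientation: [0.001, 0.619, 0.786, -0.002]
force: [0.2, 0.7, 1.0]
width: 0.0004
grasp_force: 0.0
tongue 345.8 53
tongue 103.1 53
tongue 221.8 62
tongue 344.4 22
tongue 104.3 19
tongue 223.9 16
start
tongue 336.1 55
tongue 93.8 51
tongue 211.4 56
```

View pics/c13.png

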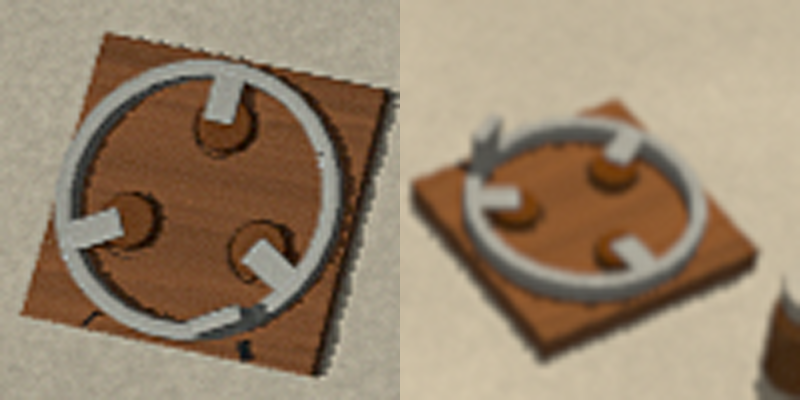

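Both crops show each tongue over its jewel. The measured tongue directions are about -16°, 104° and 223°, which match the well directions, and the ring did not move under 15 N at the stop. The jewels are flat in their wells and the moulds were last measured on the shelf, so I'm handing in.

```bash
python3 -m inch '[{"dx":0,"dy":0,"dz":-2,"rx":0,"ry":0,"rz":0},{"dx":0,"dy":0,"dz":0,"rx":0,"ry":0,"rz":0},{"dx":0,"dy":0,"dz":0,"rx":0,"ry":0,"rz":0}]'; python3 -c "
from bench import ctrl; print(ctrl.hand_in())"
```

```text
t: 66.5
ee_pos: [0.4514, -0.0753, 0.1437]
orientation: [0.001, 0.615, 0.788, 0.0]
force: [0.1, 0.3, -0.4]
width: 0.0003
grasp_force: 0.0
the job is handed in; nothing more can be done
None
```

I handed the job in at about 66 s: all three jewels lie flat in their wells, the ring is turned to its locked stop with a tongue over each jewel, and the three empty moulds stand upright on the kiln shelf; the hand-in returned no verdict.

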